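# Check-weigh filled bottles on an even-arm balance and sort out the short fills

## Task

Check the filled, unlabelled bottles against the steel check weight on the balance, one at a time from left to right along their tray: weight on one pan, bottle on the other, then pull the sprung arrest knob out to its stop and hold it there until the freed beam has tipped right over to the heavier side, and let it spring home. Stand every bottle heavier than the weight in the empty tray for labelling and put every lighter one back in the tray it came from. At the end the weight stands on the table again, beside the empty, arrested balance, and nothing else on the table has been disturbed.

Things in the scene. Friction and masses are not known exactly. Their poses are not given: they have to be found in the camera images.
- fill_1: Filled sauce bottle without a label, 54 mm across, 166 mm high, 250 to 430 g (hidden); origin at the centre of its underside, z up. Grip the screw cap (29 mm across, 146 to 166 mm up) firmly from above: the bottle hangs from it and can swing; the shoulder below is 32 mm across at 136 mm up, 52 mm at 97 mm. Leftmost (+y) in the row at the start. Two or three of the three are there.
- fill_2: Filled bottle like fill_1; the middle one of the row.
- fill_3: Filled bottle like fill_1; the rightmost (-y) one of the row.
- check_weight: Turned steel check weight of 330 g: a flat disc 60 mm across and 13 mm high, from which a stem 12 mm across rises to a knob 26 mm across (72 to 90 mm up), the place to grip from above; origin at the centre of its underside. Starts on the table to the left of the balance.
- in_tray: The tray that the bottles start in: a fixed narrow sheet-steel tray at the table's front edge, 76 mm (x) by 190 mm (y), walls 20 mm high and 3 mm thick, floor 3 mm above the table; origin at the centre of its underside. The bottles start in a row along y at +60, 0 and -60 mm. It stands on the left or on the right, the other tray opposite.
- out_tray: The empty tray, of the same make and size as in_tray: for bottles that are heavy enough. Three bottles fit in a row along y, 60 mm apart. Between the balance and the right-hand tray stands the labeller: its sloping panel begins at x = 0.43 and rises to 0.20 m, its red stop button reaches 0.19 m up at x = 0.47, y = -0.10, and knobs on posts reach 0.30 m at x = 0.62; so carry bottles along the table's front edge (within 0.43 m of the base axis) with their undersides 0.2 m up.
- balance: Fixed even-arm balance; origin at the centre of its underside. Its base is 104 mm (own x) by 180 mm (own y) and 24 mm high. Beam along own y, pivot 85 mm up; a slim white dial (40 mm wide along own y, top 135 mm up) stands between the pans, on the side of the knob. The knob points along own -x, which looks to the left (+y of the room), so that one pan is near the robot and the other far.
- pan_a_top (a point): Centre of the upper face of the pan on the balance's own +y side (the far pan): round steel pan, 92 mm across with a rim 8 mm high, 107 mm above the table when level, 70 mm from the balance's middle. Pans stay level as the beam tilts, and where on the pan the load stands does not matter.
- pan_b_top (a point): Centre of the upper face of the pan on the balance's own -y side (the near pan); the same.
- beam (a joint): Tilt of the beam in rad: 0 level, positive when pan_a (far) is higher, that is when pan_b carries more, negative when pan_a carries more; stops at +-0.16. Held at 0 by the arrest unless the knob is pulled; freed, it has no restoring spring and tips right over to its stop on the heavier side: within 1 s at 5 % difference, in 2 to 4 s at 1 %.
- arrest (a joint): Travel of the arrest knob in m: 0 home (the nose centres and locks the beam), 0.014 fully out at its stop (beam free to tip fully). A spring of 6 to 9 N pulls it home; it does not stay out by itself.
- arrest_grip (a point): Middle of the arrest knob's barrel, 30 mm above the table: a black knob 26 mm across and 20 mm long, its axis along the balance's own x, 96 mm from the balance's middle; it pulls out along own -x. To be pinched from above, fingers either side along the balance's own y.
- cap_stray: Bystander: loose bottle cap, 29 mm across, 17 mm high; leave it.
- done_bottle: Bystander: finished bottle with a label, 54 mm across, 166 mm high, standing between the two trays; leave it.

How it is judged:
By the outcome, as a careful person would: the job done as asked, in the order asked, and still so for the second after the job is handed in, with the robot touching nothing.
Of fill_1, fill_2, fill_3 only 2 to 3 are there at a start; the rules pass over those that are not, and their reading is None.
At some moment in a run one of check_weight may be knocked a few centimetres aside while the robot is not near it.
It also fails if it takes over 210 s, if anything falls off the work surface, if the arm or the gripper's body presses on something with over 40 N, if the wrist force passes 120 N, or if a joint passes its speed limit or range.

## Robot

A 6-joint arm with a two-finger parallel gripper is mounted at the origin on a cart in front of the work surface, level with it; the furniture and walls round the work are solid. World frame = base frame: x ahead of the robot, y to its left, z up, the work surface at z = 0. Lengths are in m, angles in degrees, forces in N, time in s.
With the tool pointing down it reaches from about 0.35 to 0.875 m from the base axis. Payload 4.2 kg.
Tool frame: the origin (TCP) lies between the finger pads; the fingertips stand 14 mm ahead of it and the grasp point (between the pads) lies 5 mm behind it (r.tcp_to_tips is the distance from the TCP to the fingertips, in m); y points along the fingers, x is the direction in which the jaws open and shut, and the axes are right-handed (so a half turn about y gives the same grasp; the last joint's range is limited). The gripper opens to 87 mm and grips with 3 to 60 N. Pads are 19 mm wide; open, the fingers measure 117 mm over their backs; the gripper's body (75 mm by 190 mm) begins 51 mm behind the grasp point.
Start: joints at [78.415, 22.042, 0.453, 0, -68.411, -14.817], TCP at [0.278, 0.56, 0.237] pointing down, gripper open.
Joint ranges: [-179.83, 179.83], [-69.29, 118.12], [-61.27, 80.66], [-181.25, 117.63], [-171.15, -9.14], [-177.46, 177.46]. Speed limits (degrees/s): [159.86, 159.86, 180, 180, 180, 180].

## Interface

Orientations are given as a 3x3 rotation matrix whose columns are the frame's x, y, z axes.
In Python, from station import sense, optics, ticket, r gives the robot as it stands.
- The arm moves only by the tool carry_out, never from a script. Its argument "steps" is a list that holds one entry, the list of rows, each a list of 6 numbers: the shift along the world's x, y, z in cm, then the turn, a rotation vector about the world's x, y, z in rad. A call has 1 to 20 rows; each row is the pose to reach, as a shift and turn from the pose commanded when the call began; what a row does not reach only later rows make up. A row lasts 1/8 s, in which the tool goes at most 62.5 mm and 10.7 degrees, less where a joint would pass 70% of its speed; a pose out of reach is approached as far as the arm can. A call with a gripper value outside its range is refused whole. "fingers" is the closure in counts, from 0 (fully open) to 255 (shut), set as the call begins (left out, the last holds). The fingers move at their own pace and stop on an object; the grip force is fixed at half the most. Time passes only in rows, so rows that repeat a pose let the fingers close. It gives the time, the measured TCP pose, the force and the opening at its end, in the units of the state.
- sense(): the state, without advancing time (a new reading comes with each control period).
- optics.capture(name): name is "scene" or "side" or "wrist"; returns a dict with "image" (480x640x3 uint8, red, green, blue), "fov_y" (degrees; the focal length in pixels is half the picture's height over the tangent of half this angle, whatever the lens; pixels are square), "cx", "cy" (the principal point, pixels), "rvec" (rotation vector, rad) and "tvec" (3), from world to camera coordinates, as OpenCV has them. Camera axes: x right, y down, z forward; pixel columns grow to the right and rows downward; lengths in m; the calibration is good to about 2 mm. A picture is of the moment at which its call begins. There is no depth.
- ticket.finish_job(): hands the job in, once; it reports no verdict.
The state is a dict: "time_s": time; "joints": joint angles; "joint_velocities": joint speeds; "effort": joint torques, N m; "tcp_pos": TCP position; "ee_rot": TCP orientation; "wrist_force": force on the tool from outside, world axes, zero at the start; "moment": the same for the moment, N m; "gripper_width": opening from 0.0 (shut) to 1.0 (fully open).
Only numpy, scipy, OpenCV 4.12 (cv2) and the standard library are available. Lean on these libraries where they do the work, as an engineer would, in place of code of your own. Each camera call takes 0.05 s, during which the arm holds its last target.

## Working session

There is one attempt and no reset: what is moved stays moved. The work goes in short steps, Python scripts to look and compute and a tool call to move; the robot and the scene stay as the last step left them, time stands still between calls to the robot, and variables do not carry over. Pictures are saved under pics/ and viewed, and the job is handed in when it is done.

Besides the shell and the picture viewer there is one more tool, called as name(argument=value, ...), one argument or row to a line, values as JSON. carry_out: Moves the arm, as the interface text tells. Its arguments: {"type":"object","properties":{"steps":{"type":"array","items":{"type":"array","items":{"type":"array","items":{"type":"number"}}}},"fingers":{"type":"number"}},"required":["steps"]}

```bash
mkdir -p pics; ls
cat > h.py <<'E'
import numpy as np, cv2
from station import sense, optics, ticket, r
def cap(n,f=None):
    d=optics.capture(n)
    if f: cv2.imwrite('pics/'+f,cv2.cvtColor(d['image'],cv2.COLOR_RGB2BGR))
    return d
def K(d):
    h=d['image'].shape[0]; f=h/2/np.tan(np.radians(d['fov_y'])/2)
    return np.array([[f,0,d['cx']],[0,f,d['cy']],[0,0,1]])
def ray(d,u,v):
    R=cv2.Rodrigues(np.array(d['rvec'],float))[0]; t=np.array(d['tvec'],float)
    c=-R.T@t; q=R.T@np.linalg.inv(K(d))@np.array([u,v,1.]); return c,q/np.linalg.norm(q)
def onz(d,u,v,z):
    c,q=ray(d,u,v); return c+q*(z-c[2])/q[2]
def tri(*rs):
    A=0;b=0
    for c,q in rs:
        P=np.eye(3)-np.outer(q,q);A=A+P;b=b+P@c
    x=np.linalg.solve(A,b); return x,[np.linalg.norm(np.cross(x-c,q)) for c,q in rs]
def proj(d,p):
    return cv2.projectPoints(np.array([p],float),np.array(d['rvec'],float),np.array(d['tvec'],float),K(d),None)[0].ravel()
E
python3 - <<'E'
from h import *
for n in ['scene','side','wrist']:
    d=cap(n,n+'0.png'); R=cv2.Rodrigues(np.array(d['rvec'],float))[0]
    print(n,d['fov_y'],d['cx'],d['cy'],-R.T@np.array(d['tvec']),R[2])
s=sense();print(s)
E
```

```text
pics
scene 46.95260659711333 318.5330864224901 241.76874202350336 [-0.3642429   0.61572919  1.19180951] [ 0.57297186 -0.39059115 -0.72051495]
side 47.19722947577329 324.2475422049296 242.90539183377197 [-0.3101648  -0.25866556  1.04768303] [ 0.63141986  0.23089939 -0.74026646]
wrist 66.04599618053321 318.81446359801055 237.12570488278644 [0.34609124 0.52563387 0.38289957] [-0.24753783  0.1213942  -0.96124319]
{'time_s': 0.15, 'joints': array([ 7.84145490e+01,  2.20810615e+01,  3.99176787e-01, -1.69143362e-02,
       -6.84082896e+01, -1.48142526e+01]), 'joint_velocities': array([ 0.03879347, -0.05743831,  0.13207505,  0.12899932,  0.15091157,
        0.09832932]), 'effort': array([-4.83743152e-04, -3.91052878e+01,  1.87586457e+01,  4.22233969e+00,
        1.23313363e-02, -1.46521984e-04]), 'tcp_pos': array([0.27773347, 0.55945701, 0.23572552]), 'ee_rot': array([[-4.44727578e-01, -5.84972774e-04,  8.95665696e-01],
       [-8.95664473e-01, -1.48663098e-03, -4.44727941e-01],
       [ 1.59167811e-03, -9.99998724e-01,  1.37206462e-04]]), 'wrist_force': array([-0.21399708, -0.73175929, -0.7367438 ]), 'moment': array([-0.07071456,  0.02055237,  0.09803878]), 'gripper_width': 0.9985185824809942}
```

View pics/scene0.png

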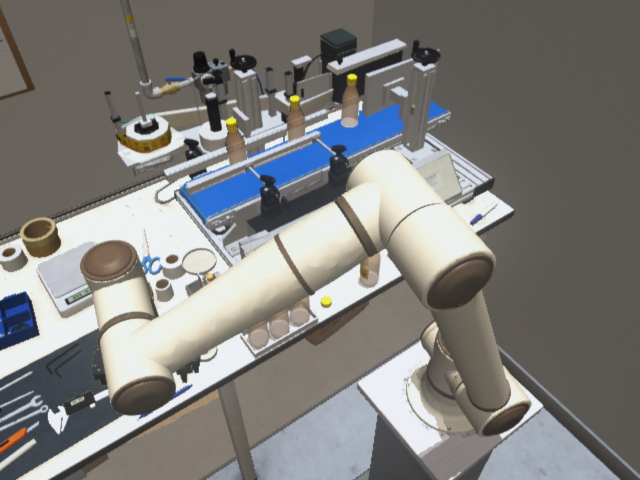

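View pics/side0.png

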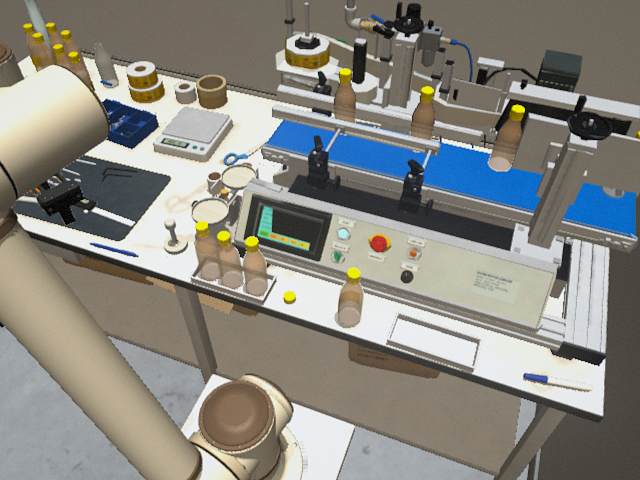

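View pics/wrist0.png

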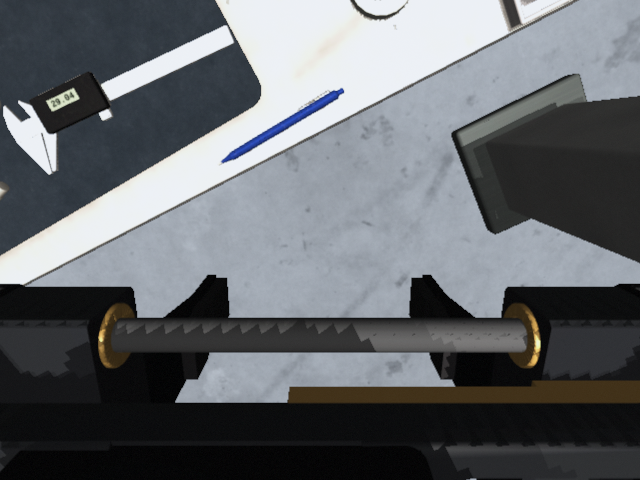

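Run:
```python
import cv2
a=cv2.imread('pics/side0.png')[140:320,140:400]
cv2.imwrite('pics/side0z.png',cv2.resize(a,None,fx=3,fy=3,interpolation=cv2.INTER_CUBIC))
a=cv2.imread('pics/scene0.png')[230:370,140:400]
cv2.imwrite('pics/scene0z.png',cv2.resize(a,None,fx=3,fy=3,interpolation=cv2.INTER_CUBIC))
```

```text
(no output)
```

View pics/side0z.png

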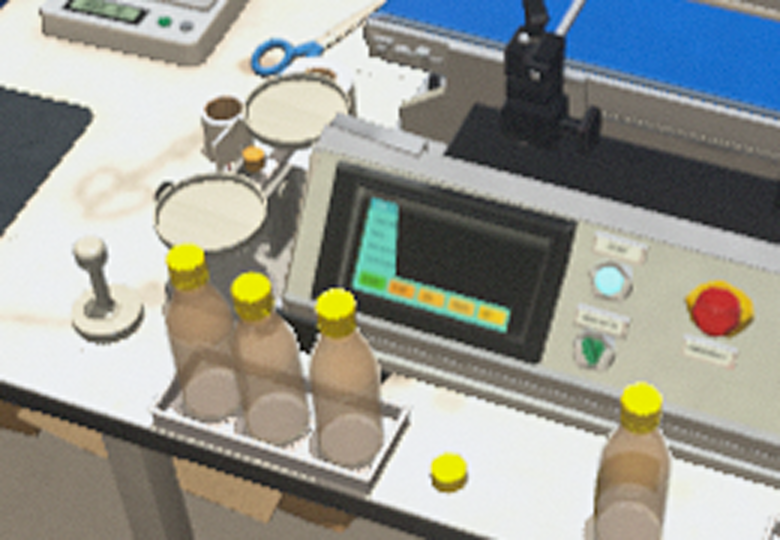

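View pics/scene0z.png

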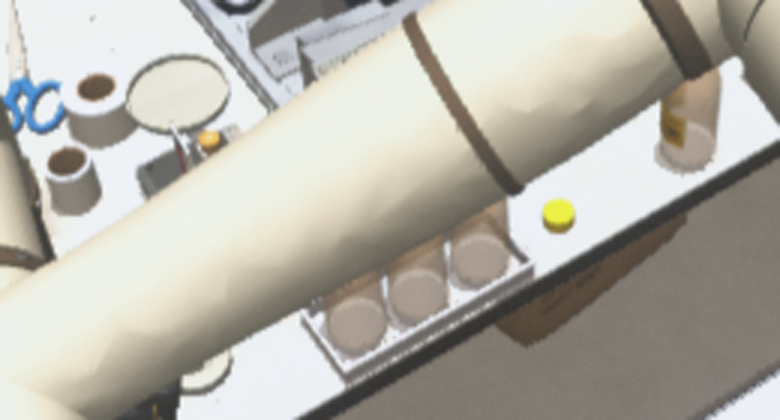

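Run:
```python
from h import *
d=cap('side')
def z(u,v): return 140+u/3,140+v/3
for n,u,v,h in [('wt knob',89,242,.09),('wt disc',107,312,.013),('cap1',187,251,.166),('cap2',252,278,.166),('cap3',336,296,.166),('panb',210,215,.107),('pana',300,112,.107),
 ('trayFL',155,412,.02),('trayFR',370,490,.02),('trayBR',410,415,.02),('stray',449,462,.017)]:
    print(n,onz(d,*z(u,v),h).round(4))
for n,u,v,h in [('oFL',388,340,.02),('oFR',473,368,.02),('oBR',481,343,.02),('oBL',397,317,.02),('done',353,273,.166)]: print(n,onz(d,u,v,h).round(4))
d=cap('scene')
def z(u,v): return 140+u/3,230+v/3
for n,u,v,h in [('disc',205,365,.013),('pana',177,95,.107),('stray',558,213,.017)]:
    print(n,onz(d,*z(u,v),h).round(4))
```

```text
wt knob [0.4397 0.4173 0.09  ]
wt disc [0.4335 0.4137 0.013 ]
cap1 [0.3982 0.2908 0.166 ]
cap2 [0.391  0.2329 0.166 ]
cap3 [0.3969 0.1677 0.166 ]
panb [0.4883 0.3303 0.107 ]
pana [0.6283 0.3191 0.107 ]
trayFL [0.3489 0.3178 0.02  ]
trayFR [0.3408 0.1263 0.02  ]
trayBR [0.4188 0.1275 0.02  ]
stray [0.3891 0.0814 0.017 ]
oFL [ 0.3488 -0.1686  0.02  ]
oFR [ 0.3468 -0.3546  0.02  ]
oBR [ 0.4139 -0.3598  0.02  ]
oBL [ 0.4143 -0.1707  0.02  ]
done [ 0.3846 -0.0687  0.166 ]
disc [0.4209 0.4177 0.013 ]
pana [0.6219 0.3265 0.107 ]
stray [0.3781 0.0884 0.017 ]
```

carry_out(
  steps=[
    [[0,0,3,0,0,0.12],[1,-1,6,0,0,0.27],[2.5,-3,9,0,0,0.42],[4,-5,12,0,0,0.57],[5.5,-7,15,0,0,0.72],[7,-9,16.3,0,0,0.87],[8.5,-11,16.3,0,0,1.02],[10,-13,16.3,0,0,1.17],[11.5,-15,16.3,0,0,1.32],[13,-17,16.3,0,0,1.47],[14.5,-19,16.3,0,0,1.62],[16,-21,16.3,0,0,1.77],[17.2,-23,16.3,0,0,1.92],[17.2,-23,16.3,0,0,2.03],[17.2,-23,16.3,0,0,2.0316],[17.2,-23,16.3,0,0,2.0316]],
  ],
  fingers=0,
)

```text
time_s: 2.25
tcp_pos: [0.4497, 0.3299, 0.3994]
ee_rot: [[1.0, -0.0, 0.001], [-0.001, -0.0, 1.0], [-0.0, -1.0, -0.0]]
wrist_force: [0.6, 0.7, -0.3]
gripper_width: 1.003
```

Run:
```python
from h import *
for n in ['scene','side','wrist']: cap(n,n+'1.png')
a=cv2.imread('pics/scene1.png')[200:380,100:400]
cv2.imwrite('pics/scene1z.png',cv2.resize(a,None,fx=2.6,fy=2.6,interpolation=cv2.INTER_CUBIC))
s=sense();print(s['joints'],s['tcp_pos'],s['ee_rot'],s['time_s'])
```

```text
[ 5.29233508e+01  1.15662163e+01  8.56849794e+00 -2.22456574e-03
 -8.70052901e+01  1.27064707e+02] [0.4497068  0.33008199 0.39950221] [[ 9.99999976e-01 -6.25900644e-05  2.10452960e-04]
 [-2.10454119e-04 -1.85164285e-05  9.99999978e-01]
 [-6.25861662e-05 -9.99999998e-01 -1.85296004e-05]] 2.4
```

View pics/wrist1.png

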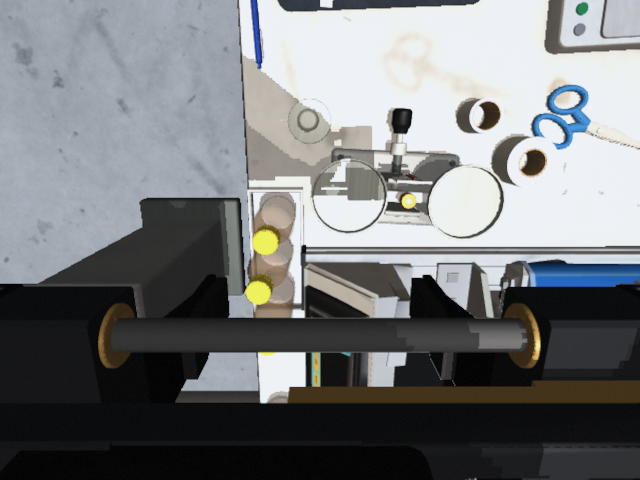

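View pics/scene1z.png

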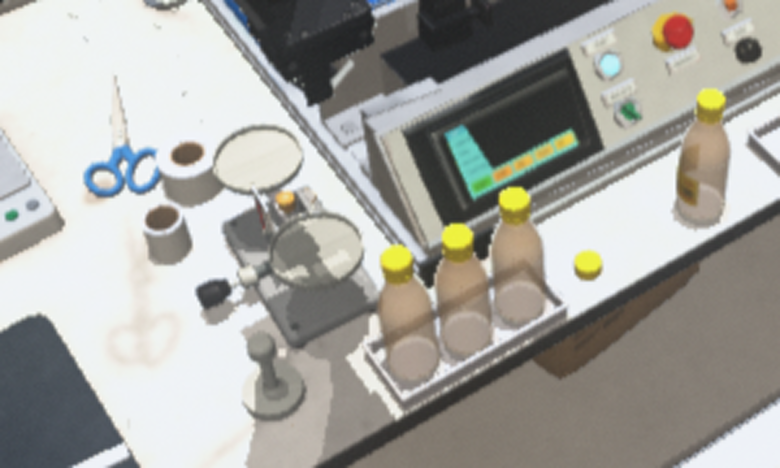

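```bash
cat >> h.py <<'E'
def yellow(d,amin=25):
    h=cv2.cvtColor(d['image'],cv2.COLOR_RGB2HSV)
    m=cv2.inRange(h,(26,170,110),(34,255,255))
    n,l,s,c=cv2.connectedComponentsWithStats(m)
    return [(c[i].round(1),s[i]) for i in range(1,n) if s[i,4]>=amin]
E
python3 - <<'E'
from h import *
D={n:cap(n) for n in ['scene','side','wrist']}
for n in D:
    print(n)
    for c,s in yellow(D[n]): print(c,s[2:],onz(D[n],*c,.159).round(3))
for n,box in [('scene',(170,230,270,370)),('side',(150,140,270,270)),('wrist',(270,70,520,260))]:
    x0,y0,x1,y1=box
    im=D[n]['image'][y0:y1,x0:x1]
    f=min(780/(x1-x0),590/(y1-y0)); print(n,f)
    cv2.imwrite(f'pics/z2_{n}.png',cv2.cvtColor(cv2.resize(im,None,fx=f,fy=f,interpolation=cv2.INTER_CUBIC),cv2.COLOR_RGB2BGR))
E
```

```text
scene
[351.7  76.6] [10  6 50] [ 1.071 -0.519  0.159]
[294.2  98.4] [10  7 54] [ 1.071 -0.27   0.159]
[230.9 120.6] [ 9  5 37] [ 1.08  -0.026  0.159]
[372.2 238.2] [ 9  7 50] [ 0.386 -0.065  0.159]
[297.1 276.8] [11 10 83] [0.39  0.167 0.159]
[275.6 290.9] [11 11 88] [0.383 0.233 0.159]
[252.  299.8] [11 10 81] [0.392 0.292 0.159]
[325.6 300.9] [ 9  8 54] [0.289 0.153 0.159]
side
[27.5 25.9] [ 8  6 33] [1.013 1.301 0.159]
[344.9  72.1] [12 10 74] [1.128 0.208 0.159]
[427.2  89.9] [13  9 87] [ 1.124 -0.05   0.159]
[517.8 108.7] [ 14  11 102] [ 1.123 -0.311  0.159]
[201.5 225.4] [13 10 96] [0.398 0.294 0.159]
[222.3 235.5] [ 13  11 104] [0.388 0.236 0.159]
[252.  241.4] [ 13  10 107] [0.395 0.168 0.159]
[353.4 273.3] [ 13  11 109] [ 0.39  -0.068  0.159]
[289. 296.] [11  9 87] [0.288 0.034 0.159]
wrist
[261.4 284.2] [24 15 52] [0.386 0.238 0.159]
scene 4.214285714285714
side 4.538461538461538
wrist 3.1052631578947367
```

View pics/z2_wrist.png

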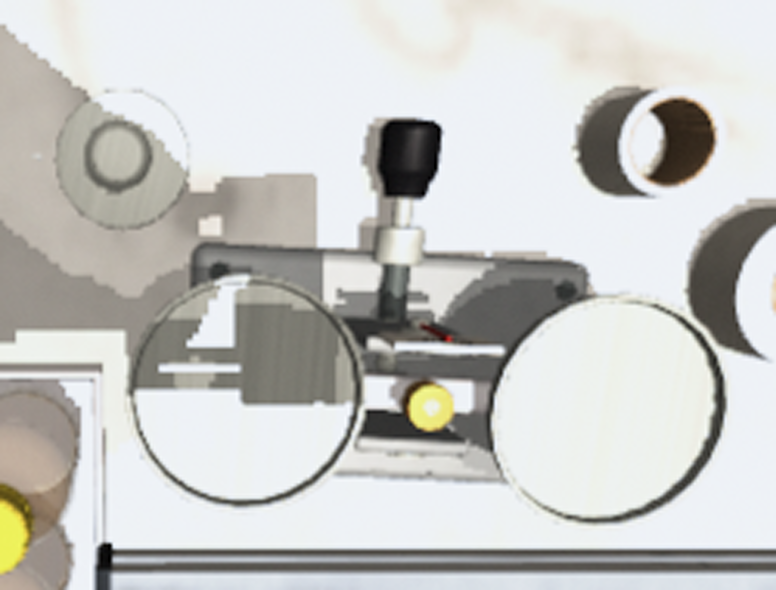

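View pics/z2_scene.png

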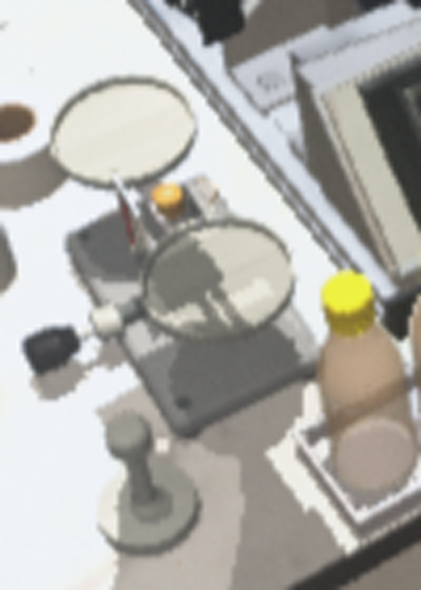

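View pics/z2_side.png

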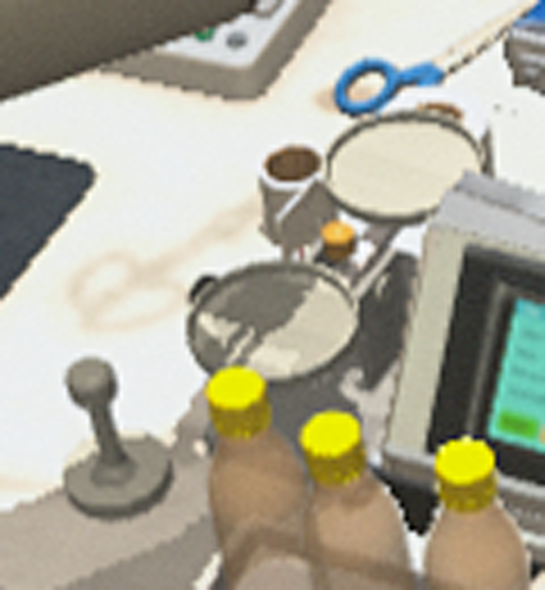

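Run:
```python
from h import *
D={n:cap(n) for n in ['scene','side','wrist']}
off={'scene':(170,230,4.214),'side':(150,140,4.538),'wrist':(270,70,3.105)}
def px(n,u,v):
    a,b,f=off[n]; return (u+.5)/f+a-.5,(v+.5)/f+b-.5
P={'wknob':dict(scene=(129,435),side=(92,380),wrist=(118,155)),
 'wdisc':dict(scene=(150,505),side=(118,475),wrist=(123,160)),
 'panb':dict(scene=(219,277),side=(273,322),wrist=(246,389)),
 'pana':dict(scene=(123,130),side=(407,165),wrist=(608,408)),
 'knob':dict(scene=(51,349),wrist=(410,158)),
 'collar':dict(scene=(106,320),wrist=(400,245)),
}
for k,v in P.items():
    x,e=tri(*[ray(D[n],*px(n,*p)) for n,p in v.items()]); print(k,x.round(4),np.round(e,4))
C=[((252.,299.8),(201.5,225.4)),((275.6,290.9),(222.3,235.5)),((297.1,276.8),(252.,241.4)),((325.6,300.9),(289,296)),((372.2,238.2),(353.4,273.3))]
for a,b in C:
    x,e=tri(ray(D['scene'],*a),ray(D['side'],*b)); print(x.round(4),np.round(e,4))
print(onz(D['wrist'],261.4,284.2,.16), [onz(D['wrist'],*px('wrist',*p),z) for p,z in [((118,155),.09),((246,389),.115),((608,408),.115),((410,158),.04),((400,245),.03)]])
```

```text
wknob [0.4378 0.4193 0.0792] [0.0019 0.0021 0.0008]
wdisc [0.4378 0.419  0.0043] [0.0008 0.0009 0.0005]
panb [0.4872 0.3314 0.1088] [0.0016 0.0021 0.0008]
pana [0.6295 0.3238 0.1058] [0.0019 0.0031 0.0013]
knob [0.5637 0.4202 0.021 ] [0.001 0.001]
collar [0.5604 0.3833 0.0263] [0.0009 0.0009]
[0.394  0.2924 0.1608] [0.0024 0.0024]
[0.3824 0.2337 0.1627] [0.0018 0.0018]
[0.3916 0.1665 0.1602] [0.002 0.002]
[0.388  0.0838 0.0064] [0.0019 0.0019]
[ 0.39   -0.0678  0.1564] [0.0014 0.0014]
[0.38584386 0.23882428 0.16      ] [array([0.43753308, 0.41840537, 0.09      ]), array([0.48618438, 0.33309844, 0.115     ]), array([0.62442783, 0.32592081, 0.115     ]), array([0.55930205, 0.41874976, 0.04      ]), array([0.55936204, 0.38258399, 0.03      ])]
```

carry_out(
  steps=[
    [[-0.4,3,-4,0,0,0],[-0.8,6,-9,0,0,0],[-1.2,8.9,-14,0,0,0],[-1.2,8.9,-19,0,0,0],[-1.2,8.9,-23,0,0,0],[-1.2,8.9,-26,0,0,0],[-1.2,8.9,-26,0,0,0],[-1.2,8.9,-26,0,0,0]],
  ],
)

```text
time_s: 3.7
tcp_pos: [0.4386, 0.4197, 0.141]
ee_rot: [[1.0, 0.002, -0.0], [0.0, 0.002, 1.0], [0.002, -1.0, 0.002]]
wrist_force: [-0.0, 0.3, 0.1]
gripper_width: 0.996
```

Run:
```python
from h import *
d=cap('wrist','w2.png'); d2=cap('scene','s2.png')
print(sense()['tcp_pos'])
a=cv2.imread('pics/s2.png')[220:380,130:300]
cv2.imwrite('pics/s2z.png',cv2.resize(a,None,fx=3.5,fy=3.5,interpolation=cv2.INTER_CUBIC))
```

```text
[0.43860312 0.41976471 0.14157786]
```

View pics/w2.png

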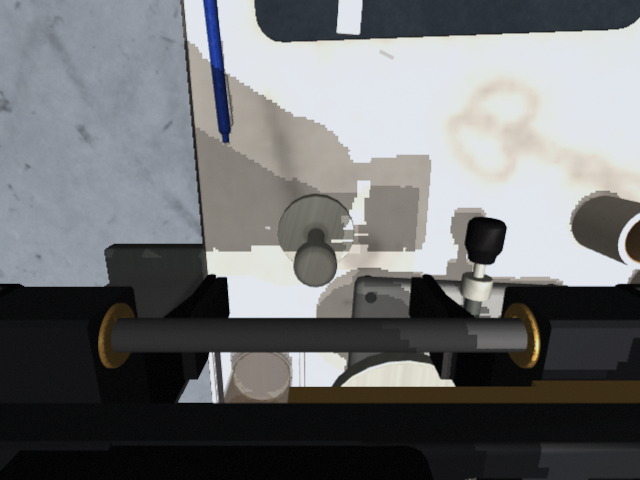

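View pics/s2z.png

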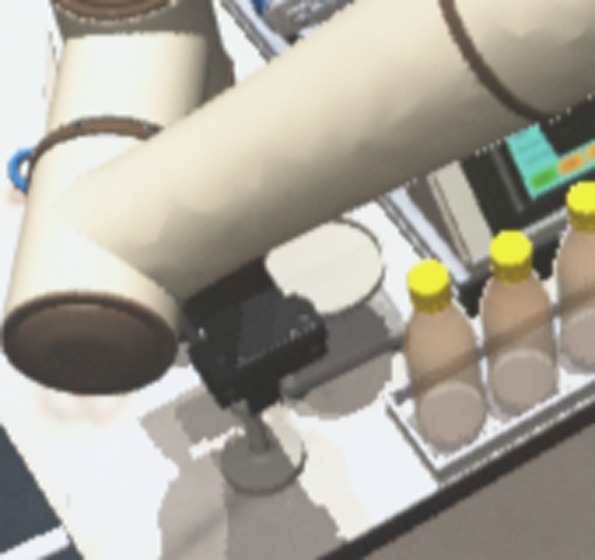

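Run:
```python
from h import *
d=cap('wrist')
s=sense();t=s['tcp_pos']
print('tcp px',proj(d,t),proj(d,t-[0,0,.014]))
print('knob',onz(d,316,262,.085),'disc',onz(d,316,228,.013))
```

```text
tcp px [317.06118869 309.86277885] [317.09701358 296.27663923]
knob [0.43778898 0.42172543 0.085     ] disc [0.43750375 0.42374275 0.013     ]
```

carry_out(
  steps=[
    [[0,0.1,-2,0,0,0],[0,0.1,-4,0,0,0],[0,0.1,-5.5,0,0,0],[0,0.1,-6.5,0,0,0],[0,0.1,-6.5,0,0,0]],
  ],
)

```text
time_s: 4.47
tcp_pos: [0.4378, 0.4196, 0.0742]
ee_rot: [[1.0, -0.0, -0.0], [0.0, -0.001, 1.0], [-0.0, -1.0, -0.001]]
wrist_force: [-0.3, 0.2, -0.0]
gripper_width: 0.995
```

carry_out(
  steps=[
    [[0,0,0,0,0,0],[0,0,0,0,0,0],[0,0,0,0,0,0],[0,0,0,0,0,0],[0,0,0,0,0,0],[0,0,0,0,0,0],[0,0,0,0,0,0],[0,0,0,0,0,0]],
  ],
  fingers=255,
)

```text
time_s: 5.48
tcp_pos: [0.4376, 0.4197, 0.0745]
ee_rot: [[1.0, -0.0, 0.0], [-0.0, -0.0, 1.0], [-0.0, -1.0, -0.0]]
wrist_force: [-1.6, -0.4, 1.5]
gripper_width: 0.282
```

carry_out(
  steps=[
    [[0,0,3,0,0,0],[0,0,7,0,0,0],[0,0,11,0,0,0],[0,0,14.5,0,0,0],[1.2,-2,15,0,0,0],[2.8,-5,15,0,0,0],[4.2,-7.5,15,0,0,0],[4.95,-8.75,15,0,0,0],[4.95,-8.75,15,0,0,0],[4.95,-8.75,15,0,0,0]],
  ],
)

```text
time_s: 6.72
tcp_pos: [0.4871, 0.3327, 0.224]
ee_rot: [[1.0, -0.001, -0.0], [0.0, -0.0, 1.0], [-0.001, -1.0, -0.0]]
wrist_force: [1.0, 0.0, -3.9]
gripper_width: 0.287
```

Run:
```python
from h import *
d=cap('wrist','w3.png'); d2=cap('side','d3.png');cap('scene','s3.png')
s=sense();print(s['tcp_pos'],s['wrist_force'],s['joints'])
a=cv2.imread('pics/d3.png')[100:310,120:320]
b=cv2.imread('pics/s3.png')[190:400,100:300]
cv2.imwrite('pics/d3z.png',cv2.resize(np.hstack([a,b]),None,fx=2,fy=2,interpolation=cv2.INTER_CUBIC))
```

```text
[0.48698565 0.33309088 0.22439605] [ 0.10144237  0.15649197 -4.22247913] [ 5.00805526e+01  1.91477951e+01 -5.71717498e+00 -1.19560598e-02
 -6.51368977e+01  1.29991258e+02]
```

View pics/w3.png

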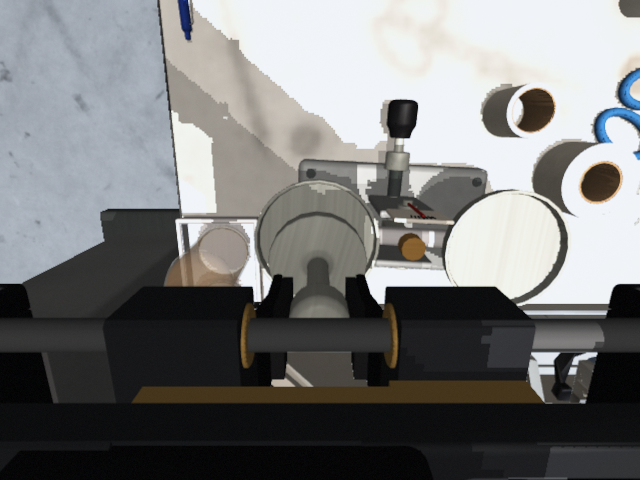

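View pics/d3z.png

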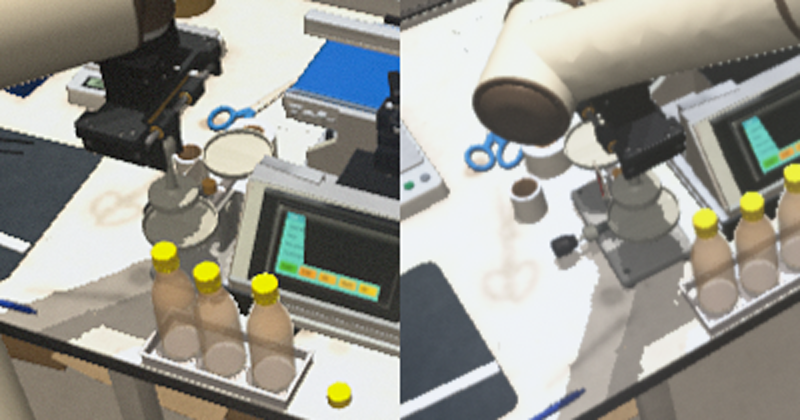

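carry_out(
  steps=[
    [[0,-0.1,-1.5,0,0,0],[0,-0.1,-2.8,0,0,0],[0,-0.1,-3.6,0,0,0],[0,-0.1,-4.1,0,0,0],[0,-0.1,-4.15,0,0,0],[0,-0.1,-4.15,0,0,0],[0,-0.1,-4.15,0,0,0]],
  ],
)

```text
time_s: 7.75
tcp_pos: [0.4876, 0.3315, 0.1835]
ee_rot: [[1.0, 0.001, -0.0], [0.0, 0.001, 1.0], [0.001, -1.0, 0.001]]
wrist_force: [0.7, 0.3, -2.5]
gripper_width: 0.284
```

Run:
```python
from h import *
d=cap('wrist','w4.png')
s=sense();print(s['tcp_pos'],s['wrist_force'])
```

```text
[0.48753731 0.33143318 0.18347509] [-0.10190574  0.07377788 -3.30494076]
```

View pics/w4.png

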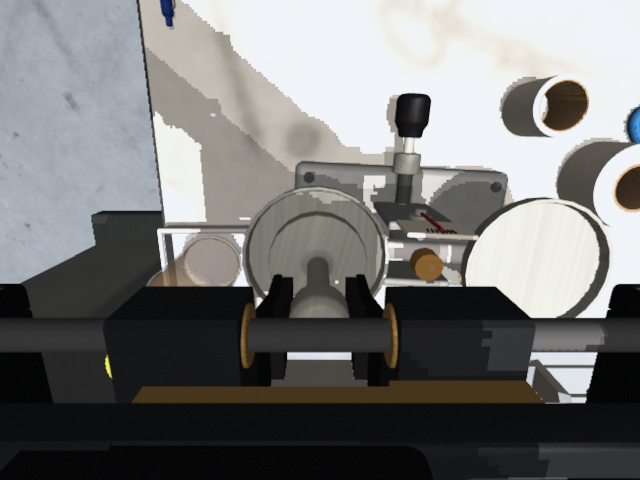

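carry_out(
  steps=[
    [[0,0,-0.1,0,0,0],[0,0,-0.2,0,0,0],[0,0,-0.25,0,0,0],[0,0,-0.25,0,0,0]],
  ],
)

```text
time_s: 8.3
tcp_pos: [0.4875, 0.3315, 0.181]
ee_rot: [[1.0, 0.0, -0.0], [0.0, 0.0, 1.0], [0.0, -1.0, 0.0]]
wrist_force: [-0.4, -0.5, -0.9]
gripper_width: 0.283
```

carry_out(
  steps=[
    [[0,0,0,0,0,0],[0,0,0,0,0,0],[0,0,0,0,0,0],[0,0,0,0,0,0],[0,0,1,0,0,0],[0,0,4,0,0,0],[0,0,8,0,0,0],[-2,-1,10,0,0,0],[-5,-2.5,10,0,0,0],[-8,-3.5,9,0,0,0],[-9.3,-3.9,8,0,0,0],[-9.3,-3.9,7,0,0,0],[-9.3,-3.9,7,0,0,0]],
  ],
  fingers=0,
)

```text
time_s: 9.93
tcp_pos: [0.3947, 0.2923, 0.2502]
ee_rot: [[1.0, -0.0, 0.0], [-0.0, -0.001, 1.0], [-0.0, -1.0, -0.001]]
wrist_force: [1.2, 0.0, 1.1]
gripper_width: 1.002
```

Run:
```python
from h import *
d=cap('wrist','w5.png');d1=cap('scene','s5.png');d2=cap('side','d5.png')
s=sense();t=s['tcp_pos'];print(t,proj(d,t))
for c,a in yellow(d): print(c,a,onz(d,*c,.16).round(4))
for dd in (d1,d2):print([c for c,a in yellow(dd)])
a=cv2.imread('pics/d5.png')[140:310,140:310]
b=cv2.imread('pics/s5.png')[210:380,140:310]
cv2.imwrite('pics/d5z.png',cv2.resize(np.hstack([a,b]),None,fx=2.3,fy=2.3,interpolation=cv2.INTER_CUBIC))
```

```text
[0.39512384 0.29273718 0.2507788 ] [318.44587066 309.47710487]
[304.8 315.2] [298 313  13   5  26] [0.3854 0.2417 0.16  ]
[array([351.6,  76.5]), array([294.2,  98.3]), array([231. , 121.3]), array([372.9, 238.4]), array([297.2, 276.5]), array([275.7, 290.9]), array([325.7, 300.8])]
[array([49.9, 24.5]), array([27.3, 25.7]), array([64.8, 32.3]), array([36.9, 35. ]), array([57.5, 46.6]), array([72.8, 54.4]), array([345. ,  71.8]), array([427.3,  90. ]), array([518. , 108.6]), array([222.8, 235.6]), array([252. , 241.5]), array([353.6, 273.4]), array([289.1, 296. ])]
```

View pics/w5.png

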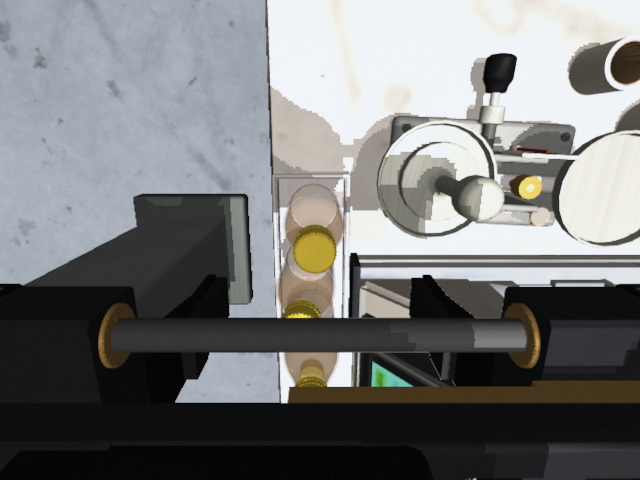

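View pics/d5z.png

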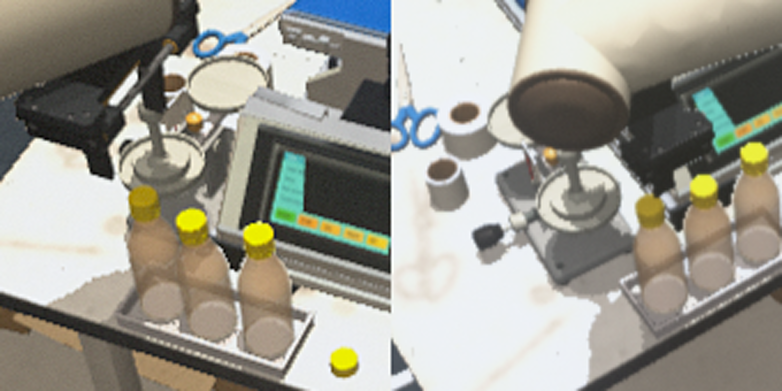

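Run:
```python
from h import *
d=cap('wrist')
for n,u,v,z in [('cap',315,244,.169),('TL',274,175,.02),('TR',350,172,.02),('Lside',278,278,.02),('Rside',347,250,.02),('base bottle1',316,206,.003),('pana',612,186,.115),('panb',437,180,.115),('wtknob',475,198,.107+.081),('knob',500,72,.04)]:
    print(n,onz(d,u,v,z).round(4))
```

```text
cap [0.3934 0.2978 0.169 ]
TL [0.3506 0.3253 0.02  ]
TR [0.4277 0.3284 0.02  ]
Lside [0.3513 0.2129 0.02  ]
Rside [0.4265 0.2453 0.02  ]
base bottle1 [0.3931 0.29   0.003 ]
pana [0.6212 0.3279 0.115 ]
panb [0.4863 0.3324 0.115 ]
wtknob [0.4856 0.3313 0.188 ]
knob [0.5582 0.4192 0.04  ]
```

carry_out(
  steps=[
    [[-0.1,0.1,-3,0,0,0],[-0.15,0.1,-6,0,0,0],[-0.15,0.1,-8.5,0,0,0],[-0.15,0.1,-9.65,0,0,0],[-0.15,0.1,-9.65,0,0,0]],
  ],
)

```text
time_s: 10.75
tcp_pos: [0.3931, 0.2933, 0.1538]
ee_rot: [[1.0, -0.0, 0.0], [-0.0, -0.001, 1.0], [-0.0, -1.0, -0.001]]
wrist_force: [0.1, 0.0, 0.5]
gripper_width: 1.004
```

carry_out(
  steps=[
    [[0,0,0,0,0,0],[0,0,0,0,0,0],[0,0,0,0,0,0],[0,0,0,0,0,0],[0,0,0,0,0,0],[0,0,0,0,0,0],[0,0,0,0,0,0]],
  ],
  fingers=255,
)

```text
time_s: 11.62
tcp_pos: [0.3925, 0.2931, 0.154]
ee_rot: [[1.0, -0.001, 0.0], [-0.0, -0.0, 1.0], [-0.001, -1.0, -0.0]]
wrist_force: [-1.0, 0.9, 0.7]
gripper_width: 0.328
```

carry_out(
  steps=[
    [[0,0,1,0,0,0],[0,0,4,0,0,0],[0,0,8,0,0,0],[0,0,12,0,0,0],[0,0,16,0,0,0],[0,0,20,0,0,0],[0.5,0,22.5,0,0,0],[2,0.3,23,0,0,0],[4.5,0.7,23,0,0,0],[8,1.2,23,0,0,0],[12,1.7,23,0,0,0],[15.5,2.2,23,0,0,0],[19,2.6,23,0,0,0],[21.5,3,23,0,0,0],[23,3.2,23,0,0,0],[23.35,3.2,22,0,0,0],[23.35,3.2,20,0,0,0],[23.35,3.2,18,0,0,0],[23.35,3.2,16.5,0,0,0],[23.35,3.2,16,0,0,0]],
  ],
)

```text
time_s: 14.12
tcp_pos: [0.6256, 0.3251, 0.3127]
ee_rot: [[1.0, -0.002, -0.0], [0.0, -0.001, 1.0], [-0.002, -1.0, -0.001]]
wrist_force: [-0.5, 0.1, -2.5]
gripper_width: 0.328
```

```bash
cat > look.py <<'E'
import sys
from h import *
t=sys.argv[1]
d=cap('wrist','w%s.png'%t);d1=cap('scene','s%s.png'%t);d2=cap('side','d%s.png'%t)
s=sense();p=s['tcp_pos'];print(s['time_s'],p,proj(d,p),s['wrist_force'],s['joints'],s['gripper_width'])
a=cv2.imread('pics/d%s.png'%t)[100:310,140:310]
b=cv2.imread('pics/s%s.png'%t)[170:380,140:310]
c=cv2.imread('pics/w%s.png'%t)
j=cv2.resize(np.hstack([a,b]),None,fx=2.3,fy=2.3,interpolation=cv2.INTER_CUBIC)
cv2.imwrite('pics/j%s.png'%t,j)
E
python3 look.py 6
```

```text
14.275 [0.62643127 0.32535035 0.31455344] [319.23678869 311.05811563] [-0.64765537  0.32222039 -3.19280993] [ 4.05391344e+01  2.83883593e+01  2.14970026e+01  2.08924240e-02
 -8.30709648e+01  1.39471950e+02] 0.3260248403945646
```

View pics/j6.png

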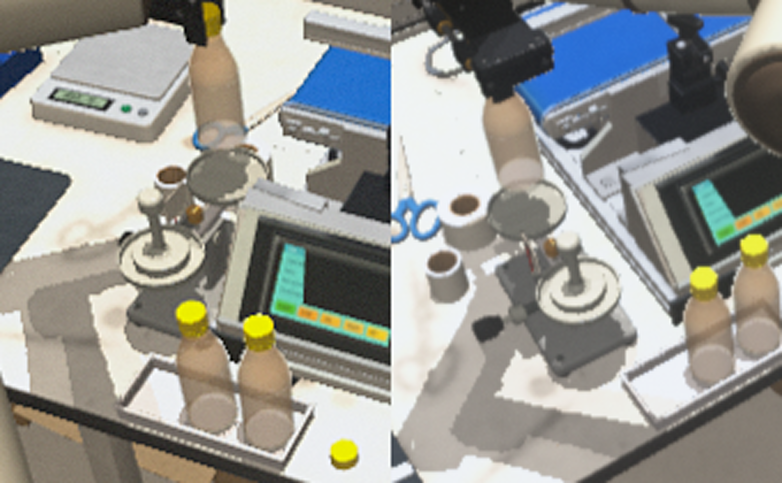

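View pics/w6.png

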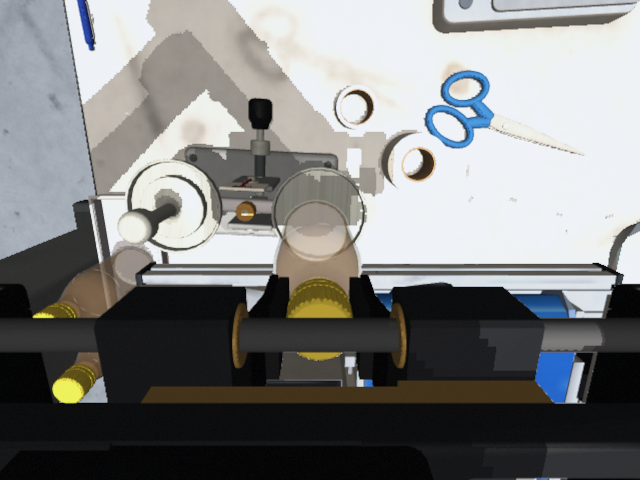

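Run:
```python
from h import *
d=cap('wrist')
z=sense()['tcp_pos'][2]-.151
print(z,onz(d,317,231,z),onz(d,319,214,.113))
```

```text
0.16402325549707722 [0.62581946 0.32065967 0.16402326] [0.62760187 0.32392019 0.113     ]
```

carry_out(
  steps=[
    [[0.05,0.1,-1.5,0,0,0],[0.1,0.2,-3,0,0,0],[0.1,0.2,-4.2,0,0,0],[0.1,0.2,-5,0,0,0],[0.1,0.2,-5.5,0,0,0],[0.1,0.2,-5.75,0,0,0],[0.1,0.2,-5.75,0,0,0],[0.1,0.2,-5.75,0,0,0]],
  ],
)

```text
time_s: 15.32
tcp_pos: [0.6275, 0.3273, 0.2577]
ee_rot: [[1.0, 0.001, -0.0], [0.0, 0.001, 1.0], [0.001, -1.0, 0.001]]
wrist_force: [-1.4, -0.8, 2.6]
gripper_width: 0.33
```

carry_out(
  steps=[
    [[0,0,0,0,0,0],[0,0,0,0,0,0],[0,0,0,0,0,0],[0,0,0,0,0,0],[0,0,1,0,0,0],[0,0,4,0,0,0],[0,0.5,7,0,0,0],[0,2,9,0,0,0],[-1,4,10,0,0,0],[-2,6,10,0,0,0],[-4,8,10,0,0,0],[-6.5,9.5,9,0,0,0],[-6.5,9.5,6,0,0,-0.05],[-6.5,9.5,3,0,0,-0.05],[-6.5,9.5,0,0,0,-0.05],[-6.5,9.5,-3,0,0,-0.05],[-6.5,9.5,-4,0,0,-0.05],[-6.5,9.5,-4,0,0,-0.05]],
  ],
  fingers=0,
)

```text
time_s: 17.58
tcp_pos: [0.5618, 0.4226, 0.2158]
ee_rot: [[0.999, -0.001, 0.049], [-0.049, -0.002, 0.999], [-0.001, -1.0, -0.002]]
wrist_force: [0.5, 0.4, 0.4]
gripper_width: 1.004
```

```bash
python3 look.py 7
```

```text
17.725 [0.56283395 0.42294131 0.21821094] [319.64502489 311.56105244] [-0.00871355 -0.26977494  0.54241172] [ 5.00543416e+01  3.04072477e+01  1.14244056e+01  3.00185046e-02
 -7.08575014e+01  1.27086093e+02] 1.0007843001464884
```

View pics/j7.png

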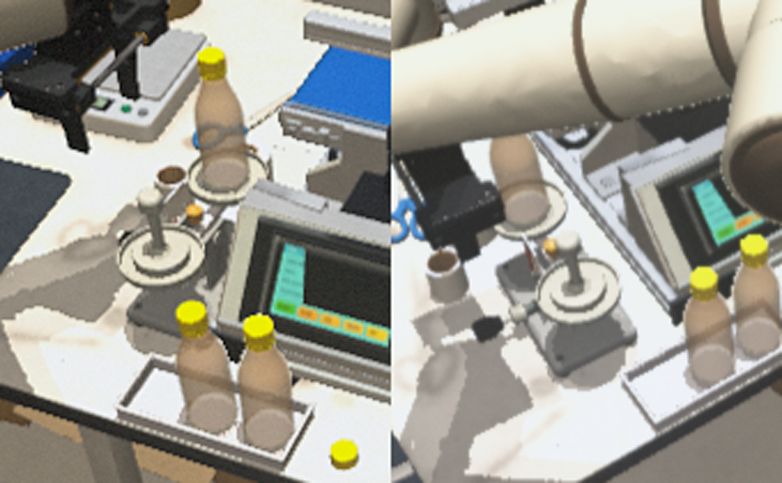

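View pics/w7.png

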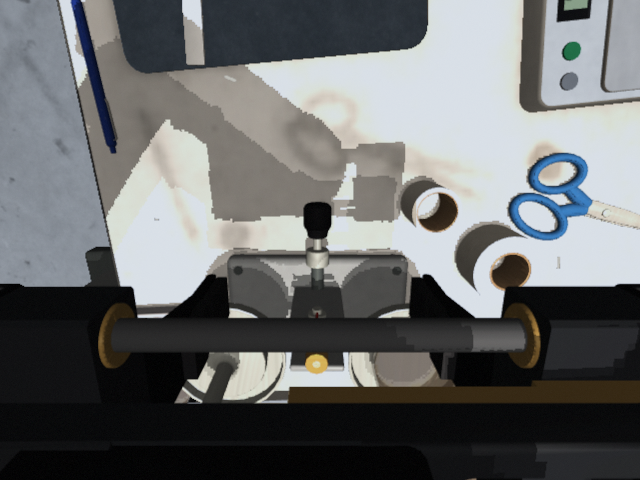

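View pics/d7.png

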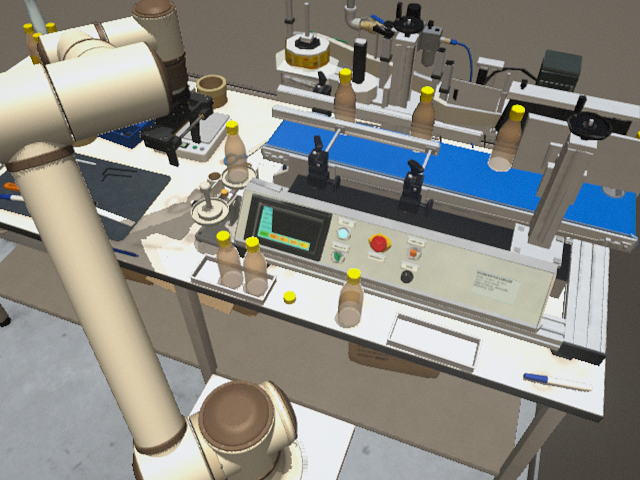

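View pics/s7.png

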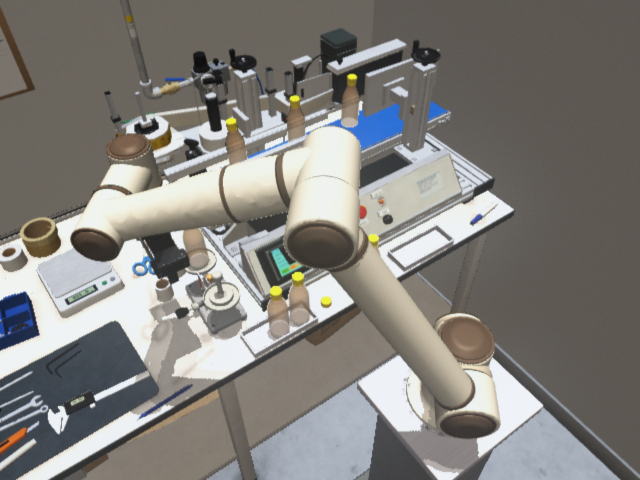

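Run:
```python
from h import *
d=cap('wrist')
for u,v,z in [(317,215,.04),(315,232,.035),(317,203,.03),(435,210,.03),(407,205,0.0),(318,258,.03)]: print(onz(d,u,v,z).round(4))
print(sense()['tcp_pos'])
```

```text
[0.5625 0.4261 0.04  ]
[0.5598 0.409  0.035 ]
[0.563  0.4352 0.03  ]
[0.6719 0.4233 0.03  ]
[0.6529 0.4231 0.    ]
[0.5612 0.3817 0.03  ]
[0.5627788  0.42286467 0.2181662 ]
```

carry_out(
  steps=[
    [[0,0.1,-3,0,0,0],[0,0.1,-7,0,0,0],[0,0.1,-11,0,0,0],[0,0.1,-14.5,0,0,0],[0,0.1,-17,0,0,0],[0,0.1,-18.5,0,0,0],[0,0.1,-19.2,0,0,0],[0,0.1,-19.2,0,0,0]],
  ],
)

```text
time_s: 18.77
tcp_pos: [0.5627, 0.4236, 0.0251]
ee_rot: [[0.999, 0.001, 0.05], [-0.05, 0.001, 0.999], [0.001, -1.0, 0.001]]
wrist_force: [0.8, 0.3, -0.4]
gripper_width: 1.001
```

```bash
python3 look.py 8
```

```text
18.925 [0.56295584 0.42390198 0.02589001] [317.8771102  309.93175855] [-0.16906205  0.27724005 -0.29038549] [ 5.00912636e+01  4.02080661e+01 -2.49703105e-01  1.64313026e-02
 -4.94081443e+01  1.27042010e+02] 0.9994492368991486
```

View pics/s8.png

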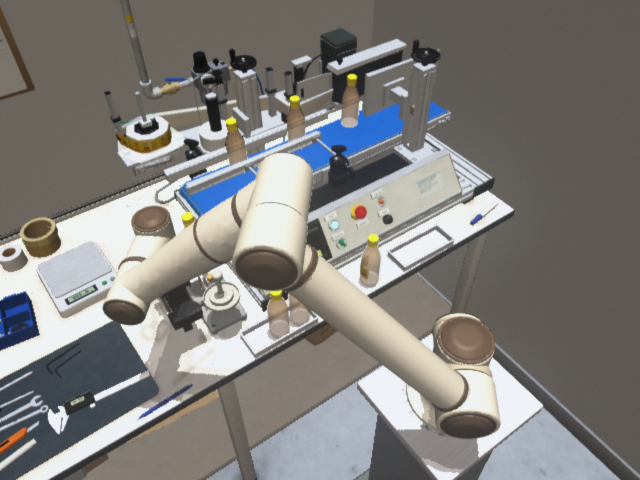

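View pics/w8.png

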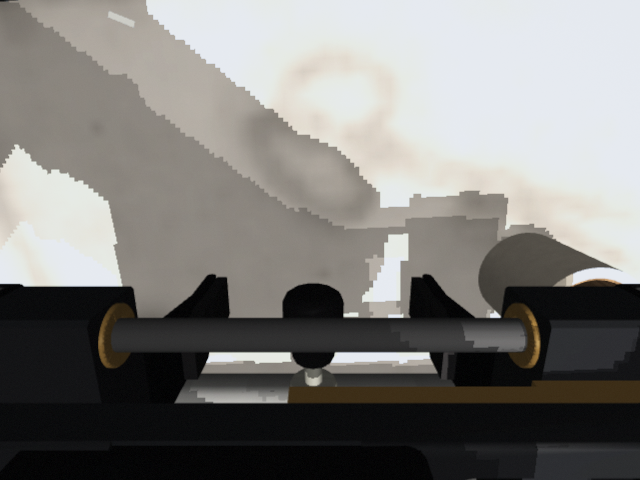

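View pics/d8.png

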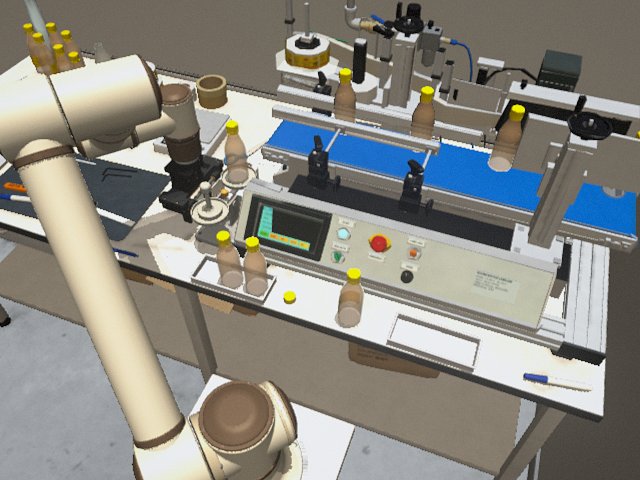

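carry_out(
  steps=[
    [[0,0,0,0,0,0],[0,0,0,0,0,0],[0,0,0,0,0,0],[0,0,0,0,0,0],[0,0,0,0,0,0],[0,0,0,0,0,0],[0,0,0,0,0,0]],
  ],
  fingers=255,
)

```text
time_s: 19.8
tcp_pos: [0.5604, 0.4233, 0.0242]
ee_rot: [[0.999, -0.004, 0.051], [-0.051, -0.001, 0.999], [-0.004, -1.0, -0.001]]
wrist_force: [-9.6, 2.2, 5.4]
gripper_width: 0.288
```

carry_out(
  steps=[
    [[0,0.3,0,0,0,0],[0,0.6,0,0,0,0],[0,0.9,0,0,0,0],[0.1,1.2,0,0,0,0],[0.1,1.4,0,0,0,0],[0.1,1.45,0,0,0,0],[0.1,1.45,0,0,0,0]],
  ],
)

```text
time_s: 20.68
tcp_pos: [0.5608, 0.4336, 0.0242]
ee_rot: [[0.999, -0.007, 0.051], [-0.051, -0.009, 0.999], [-0.007, -1.0, -0.009]]
wrist_force: [-5.2, -7.8, 6.1]
gripper_width: 0.29
```

```bash
python3 look.py 9
```

```text
20.825 [0.56082552 0.43361589 0.02418015] [317.37396602 309.76448431] [-4.49448861 -6.97634868  5.33498757] [ 5.07345478e+01  4.09677212e+01  1.07891356e+00 -9.66019570e-03
 -5.07624003e+01  1.26340771e+02] 0.29132099222354446
```

View pics/j9.png

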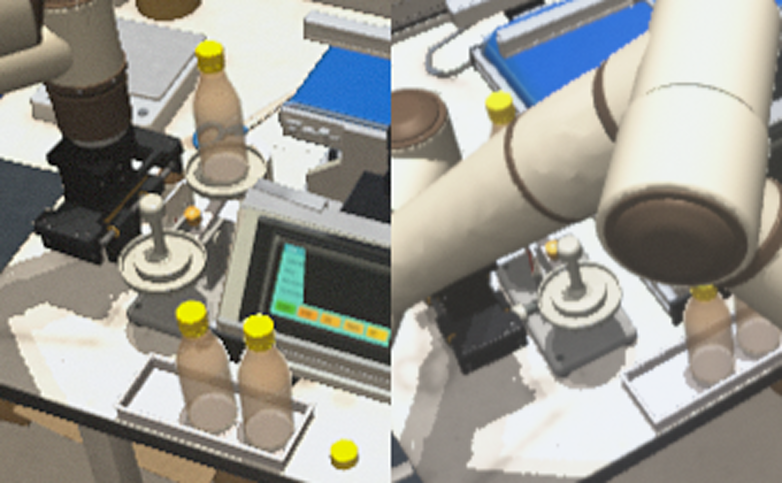

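View pics/w9.png

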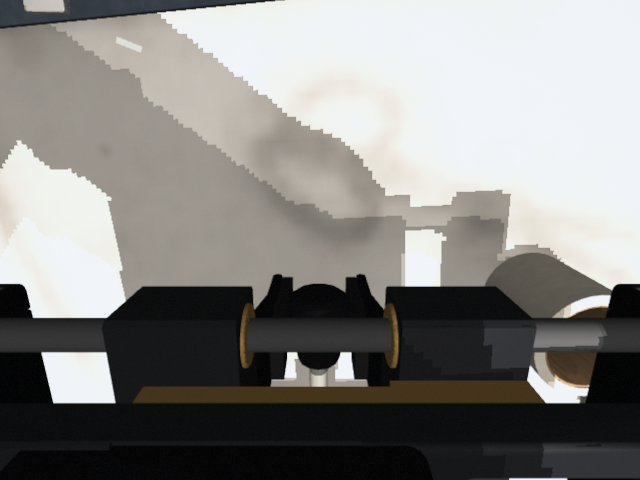

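carry_out(
  steps=[
    [[-0.1,0.2,0,0,0,0],[-0.2,0.4,0,0,0,0],[-0.2,0.6,0,0,0,0],[-0.2,0.8,0,0,0,0],[-0.2,0.9,0,0,0,0],[-0.2,0.9,0,0,0,0],[-0.2,0.9,0,0,0,0],[-0.2,0.9,0,0,0,0]],
  ],
)

```text
time_s: 21.82
tcp_pos: [0.5607, 0.4377, 0.0241]
ee_rot: [[0.999, -0.008, 0.052], [-0.052, -0.016, 0.999], [-0.007, -1.0, -0.017]]
wrist_force: [1.1, -18.5, 6.9]
gripper_width: 0.286
```

```bash
python3 look.py 10
```

```text
21.975 [0.56069863 0.43762765 0.02415212] [317.35681761 309.82941303] [  1.580427   -18.27067438   7.58898456] [ 51.0518164   41.27902954   1.62243412   0.29234796 -51.34733628
 125.76617156] 0.2885097340932553
```

View pics/j10.png

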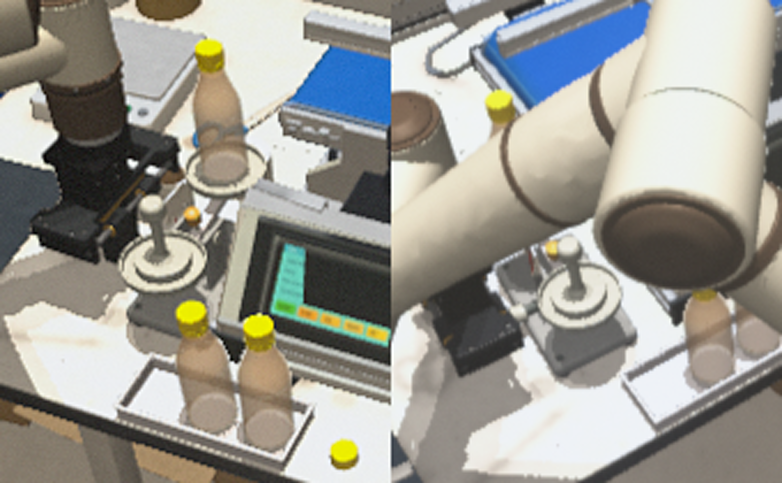

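carry_out(
  steps=[
    [[0,0,0,0,0,0],[0,0,0,0,0,0],[0,0,0,0,0,0],[0,0,0,0,0,0],[0,0,0,0,0,0],[0,0,0,0,0,0],[0,0,0,0,0,0],[0,0,0,0,0,0],[0,0,0,0,0,0],[0,0,0,0,0,0],[0,0,0,0,0,0],[0,0,0,0,0,0],[0,0,0,0,0,0],[0,0,0,0,0,0],[0,0,0,0,0,0],[0,0,0,0,0,0]],
  ],
)

```text
time_s: 23.98
tcp_pos: [0.5607, 0.4377, 0.0241]
ee_rot: [[0.999, -0.008, 0.052], [-0.052, -0.016, 0.999], [-0.007, -1.0, -0.017]]
wrist_force: [1.6, -18.2, 7.4]
gripper_width: 0.289
```

```bash
python3 look.py 11
python3 - <<'E'
from h import *
# cap positions in side pics over time
for n in ['d7','d9','d10','d11']:
    im=cv2.cvtColor(cv2.imread(f'pics/{n}.png'),cv2.COLOR_BGR2RGB)
    print(n,[c for c,a in yellow({'image':im}) if 225<c[0]<240])
E
```

```text
24.125 [0.56068714 0.43768924 0.02415815] [317.32365681 309.71142612] [  2.31912283 -18.67713522   6.49960324] [ 51.05570065  41.28002958   1.62574417   0.29217686 -51.34732686
 125.76321167] 0.28890709493494954
d7 [array([231.2, 124.1])]
d9 [array([230.3, 121.2])]
d10 [array([230.2, 120.8])]
d11 [array([230.1, 120.7])]
```

View pics/j11.png

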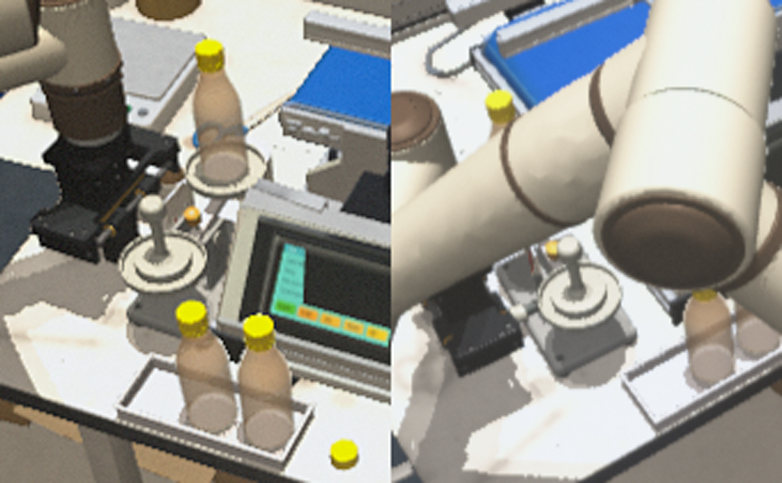

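carry_out(
  steps=[
    [[0,-0.6,0,0,0,0],[0,-1.1,0,0,0,0],[0.1,-1.6,0,0,0,0],[0.1,-2,0,0,0,0],[0.1,-2.3,0,0,0,0],[0.1,-2.35,0,0,0,0],[0.1,-2.35,0,0,0,0]],
  ],
)

```text
time_s: 25.0
tcp_pos: [0.5603, 0.4234, 0.0243]
ee_rot: [[0.999, -0.003, 0.05], [-0.05, -0.001, 0.999], [-0.003, -1.0, -0.001]]
wrist_force: [-5.5, -1.0, 3.0]
gripper_width: 0.287
```

carry_out(
  steps=[
    [[0,0,0,0,0,0],[0,0,0,0,0,0],[0,0,0,0,0,0],[0,0,0,0,0,0],[0,0,1,0,0,0],[0,0,4,0,0,0],[0,0,9,0,0,0],[0,0,14,0,0,0],[0,0,19,0,0,0],[0,0,24,0,0,0.02],[0,0,28,0,0,0.05],[1,-1.5,30,0,0,0.05],[2.5,-4,30,0,0,0.05],[4.5,-7,30,0,0,0.05],[6.3,-9.5,30,0,0,0.05],[6.3,-9.5,30,0,0,0.05]],
  ],
  fingers=0,
)

```text
time_s: 27.0
tcp_pos: [0.6265, 0.3262, 0.3253]
ee_rot: [[1.0, 0.001, 0.003], [-0.003, 0.0, 1.0], [0.001, -1.0, 0.0]]
wrist_force: [-0.3, -0.1, -0.2]
gripper_width: 1.003
```

```bash
python3 look.py 12
```

```text
27.15 [0.62509777 0.32862983 0.32499196] [314.3149244 304.3808237] [-0.74341428 -0.03941177  0.39768243] [ 4.08061280e+01  2.83081504e+01  2.28031179e+01 -9.01790791e-03
 -8.44602910e+01  1.39211982e+02] 0.9987390266224361
```

View pics/w12.png

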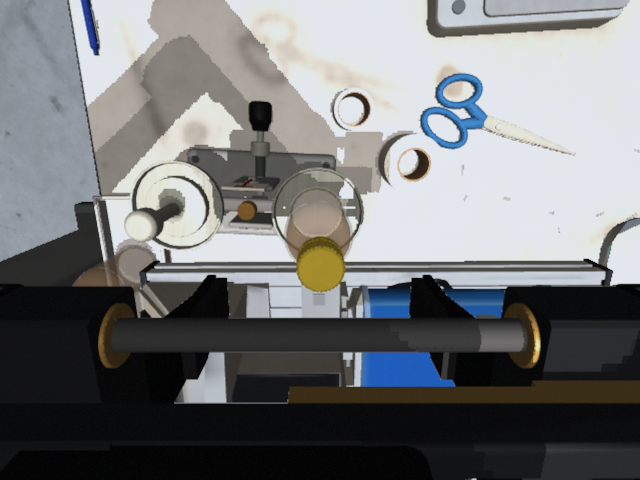

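View pics/j12.png

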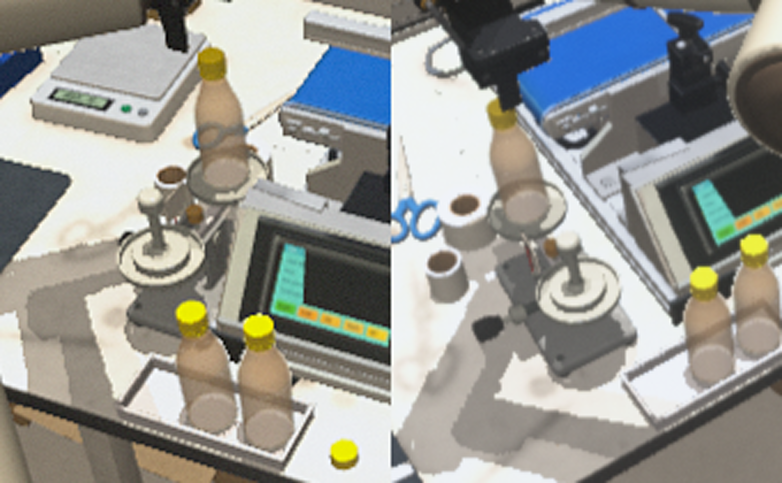

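Run:
```python
from h import *
d=cap('wrist','w12b.png')
print(sense()['tcp_pos'],onz(d,320,258,.273))
im=d['image'];h=cv2.cvtColor(im,cv2.COLOR_RGB2HSV);m=cv2.inRange(h,(22,170,80),(34,255,255))
n,l,s,c=cv2.connectedComponentsWithStats(m)
print([(c[i],s[i]) for i in range(1,n) if s[i,4]>100])
```

```text
[0.62493612 0.32894126 0.32489823] [0.62647016 0.33453787 0.273     ]
[(array([322.77847794, 268.15559864]), array([ 300,  241,   48,   55, 2063], dtype=int32))]
```

carry_out(
  steps=[
    [[0.1,0,-2,0,0,0],[0.2,0,-4.5,0,0,0],[0.2,0,-6,0,0,0],[0.2,0,-6.7,0,0,0],[0.2,0,-6.7,0,0,0]],
  ],
)

```text
time_s: 27.82
tcp_pos: [0.6273, 0.3286, 0.2576]
ee_rot: [[1.0, 0.0, -0.0], [0.0, -0.0, 1.0], [0.0, -1.0, -0.0]]
wrist_force: [-0.0, -0.1, -0.0]
gripper_width: 1.003
```

carry_out(
  steps=[
    [[0,0,0,0,0,0],[0,0,0,0,0,0],[0,0,0,0,0,0],[0,0,0,0,0,0],[0,0,0,0,0,0],[0,0,0,0,0,0],[0,0,0,0,0,0]],
  ],
  fingers=255,
)

```text
time_s: 28.7
tcp_pos: [0.6271, 0.3283, 0.2574]
ee_rot: [[1.0, -0.001, 0.0], [-0.0, -0.0, 1.0], [-0.001, -1.0, -0.0]]
wrist_force: [-0.4, 1.0, 0.4]
gripper_width: 0.334
```

carry_out(
  steps=[
    [[0,0,1,0,0,0],[0,0,4,0,0,0],[0,0,8,0,0,0],[-0.4,0,11.5,0,0,0],[-2,-0.3,12.5,0,0,0],[-4.5,-0.7,12.5,0,0,0],[-8,-1.2,12.5,0,0,0],[-12,-1.8,12.5,0,0,0],[-16,-2.4,12.5,0,0,0],[-19.5,-3,12.5,0,0,0],[-22,-3.5,12.5,0,0,0],[-23.4,-3.7,11,0,0,0],[-23.7,-3.7,8,0,0,0],[-23.7,-3.7,4,0,0,0],[-23.7,-3.7,0,0,0,0],[-23.7,-3.7,-3.5,0,0,0],[-23.7,-3.7,-6,0,0,0],[-23.7,-3.7,-7.5,0,0,0],[-23.7,-3.7,-7.5,0,0,0]],
  ],
)

```text
time_s: 31.08
tcp_pos: [0.3886, 0.2896, 0.1808]
ee_rot: [[1.0, -0.003, 0.0], [-0.0, -0.003, 1.0], [-0.003, -1.0, -0.003]]
wrist_force: [-0.2, 0.6, -2.3]
gripper_width: 0.329
```

```bash
python3 look.py 13
```

```text
31.225 [0.39021664 0.29124992 0.1831383 ] [320.98705964 308.73542583] [-0.40928426 -1.35573666 -2.01841256] [ 5.58989335e+01  1.14268821e+01 -2.30414589e+01  6.72973961e-03
 -5.54786247e+01  1.24113617e+02] 0.32852311507337867
```

View pics/w13.png

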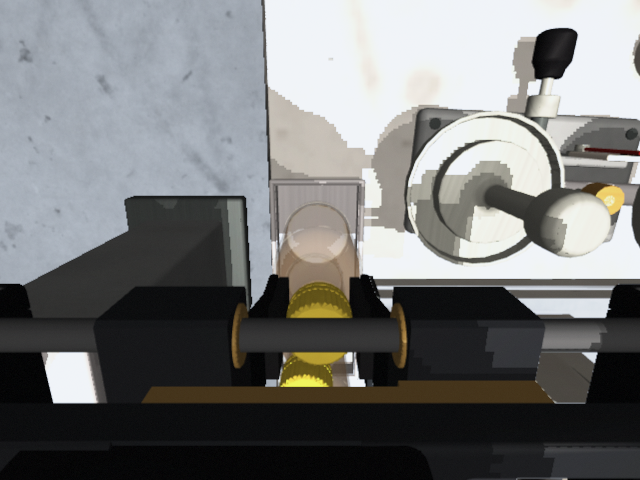

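View pics/j13.png

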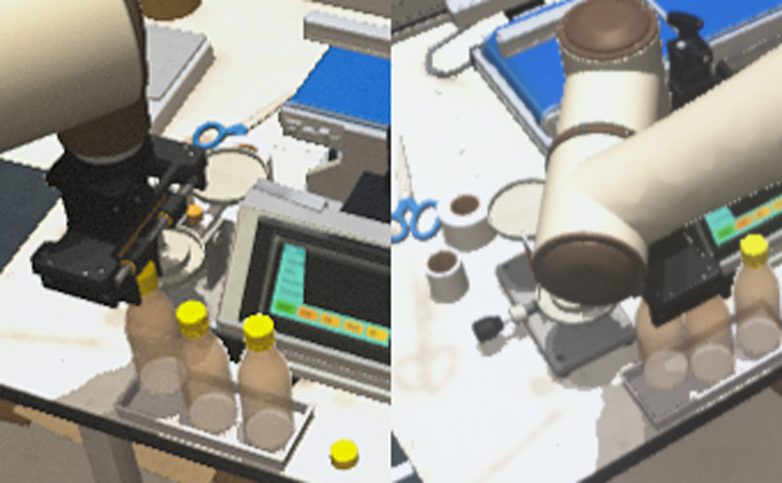

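carry_out(
  steps=[
    [[0,0,-0.8,0,0,0],[0,0,-1.6,0,0,0],[0,0,-2.3,0,0,0],[0,0,-2.8,0,0,0],[0,0,-2.95,0,0,0],[0,0,-2.95,0,0,0]],
  ],
)

```text
time_s: 31.98
tcp_pos: [0.3905, 0.2914, 0.1531]
ee_rot: [[1.0, 0.0, -0.0], [0.0, 0.0, 1.0], [0.0, -1.0, 0.0]]
wrist_force: [0.4, -0.2, -2.0]
gripper_width: 0.327
```

carry_out(
  steps=[
    [[0,0,-0.1,0,0,0],[0,0,-0.15,0,0,0],[0,0,-0.15,0,0,0]],
  ],
)

```text
time_s: 32.35
tcp_pos: [0.3909, 0.2919, 0.1525]
ee_rot: [[1.0, 0.002, -0.0], [0.0, 0.001, 1.0], [0.002, -1.0, 0.001]]
wrist_force: [-0.4, 0.2, 2.4]
gripper_width: 0.332
```

carry_out(
  steps=[
    [[0,0,0,0,0,0],[0,0,0,0,0,0],[0,0,0,0,0,0],[0,0,0,0,0,0],[0,0,1,0,0,0],[0,0,4,0,0,0],[0,0,8,0,0,0],[-0.2,-2,9.7,0,0,0],[-0.5,-4.5,9.7,0,0,0],[-0.6,-5.7,9.7,0,0,0],[-0.6,-5.7,8,0,0,0],[-0.6,-5.7,8,0,0,0],[-0.6,-5.7,8,0,0,0]],
  ],
  fingers=0,
)

```text
time_s: 33.98
tcp_pos: [0.3845, 0.2342, 0.2315]
ee_rot: [[1.0, -0.0, -0.0], [0.0, -0.001, 1.0], [-0.0, -1.0, -0.001]]
wrist_force: [0.9, -0.5, 0.1]
gripper_width: 0.997
```

```bash
python3 look.py 14;  python3 - <<'E'
from h import *
d1=cap('scene');d2=cap('side')
for d in (d1,d2): print([c for c,a in yellow(d) if 180<c[0]<400 and c[1]>200])
E
```

```text
34.125 [0.38459273 0.23457123 0.23183103] [317.50926782 309.31285192] [0.069123   1.10238813 0.03641513] [ 5.21614442e+01  4.99160621e+00 -2.31716157e+01  7.58652173e-03
 -6.18071183e+01  1.27845025e+02] 1.0004113528273053
[array([372.8, 238.4]), array([298.5, 278.3]), array([325.8, 300.8])]
[array([252. , 241.5]), array([353.6, 273.4]), array([289., 296.])]
```

View pics/w14.png

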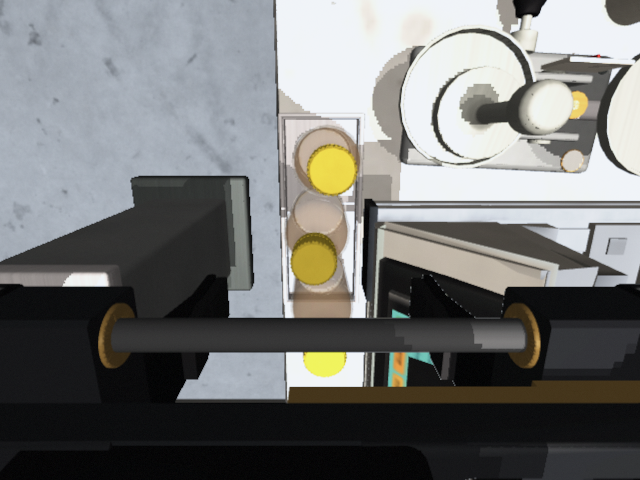

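View pics/j14.png

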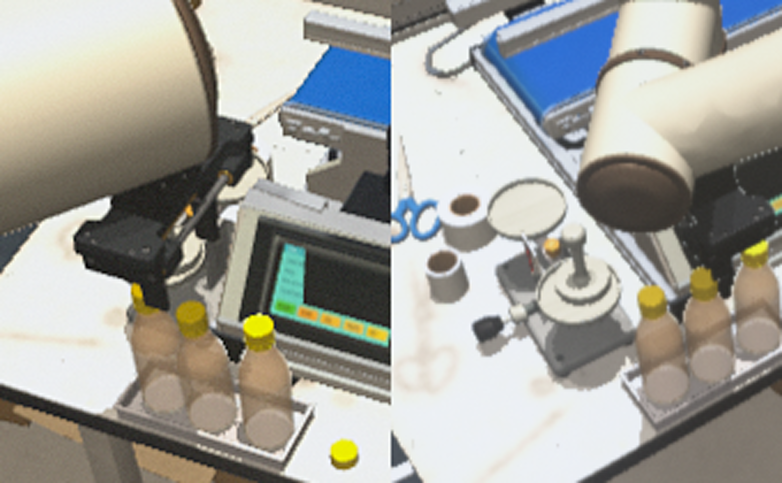

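Run:
```python
from h import *
d=cap('wrist');print(sense()['tcp_pos'],onz(d,314,254,.169),onz(d,318,213,.004))
```

```text
[0.38445514 0.23448685 0.23176834] [0.3823335  0.23918459 0.169     ] [0.38462546 0.22840867 0.004     ]
```

carry_out(
  steps=[
    [[-0.1,0,-2.5,0,0,0],[-0.1,0,-5,0,0,0],[-0.1,0,-7,0,0,0],[-0.1,0,-7.75,0,0,0],[-0.1,0,-7.75,0,0,0]],
  ],
)

```text
time_s: 34.9
tcp_pos: [0.3835, 0.2344, 0.1541]
ee_rot: [[1.0, -0.0, -0.0], [0.0, -0.0, 1.0], [-0.0, -1.0, -0.0]]
wrist_force: [-0.2, 0.2, 0.6]
gripper_width: 0.997
```

carry_out(
  steps=[
    [[0,0,0,0,0,0],[0,0,0,0,0,0],[0,0,0,0,0,0],[0,0,0,0,0,0],[0,0,0,0,0,0],[0,0,0,0,0,0],[0,0,0,0,0,0]],
  ],
  fingers=255,
)

```text
time_s: 35.78
tcp_pos: [0.3833, 0.2343, 0.154]
ee_rot: [[1.0, -0.0, 0.0], [-0.0, -0.0, 1.0], [-0.0, -1.0, -0.0]]
wrist_force: [0.2, -0.2, -0.1]
gripper_width: 0.326
```

carry_out(
  steps=[
    [[0,0,1,0,0,0],[0,0,4,0,0,0],[0,0,8,0,0,0],[0,0,12,0,0,0],[0,0.2,16,0,0,0],[0.1,1,20,0,0,0],[0.5,2.4,22.5,0,0,0],[1.5,4,23,0,0,0],[3.5,5.6,23,0,0,0],[6.5,7,23,0,0,0],[10,8,23,0,0,0],[14,8.7,23,0,0,0],[18,9.1,23,0,0,0],[21.5,9.3,23,0,0,0],[23.7,9.3,22.5,0,0,0],[24.4,9.3,21,0,0,0],[24.4,9.3,18.5,0,0,0],[24.4,9.3,16.3,0,0,0],[24.4,9.3,15.5,0,0,0],[24.4,9.3,15.5,0,0,0]],
  ],
)

```text
time_s: 38.28
tcp_pos: [0.6267, 0.3272, 0.3086]
ee_rot: [[1.0, -0.001, -0.0], [0.0, -0.001, 1.0], [-0.001, -1.0, -0.001]]
wrist_force: [0.1, 0.8, -4.2]
gripper_width: 0.328
```

```bash
python3 look.py 15
```

```text
38.425 [0.62758507 0.32755568 0.31051791] [319.28289609 311.0797399 ] [-0.25182574 -0.27512382 -3.70772104] [ 4.06152623e+01  2.86152628e+01  2.13182440e+01  1.90205053e-02
 -8.25670573e+01  1.39397974e+02] 0.3243681256216006
```

View pics/w15.png

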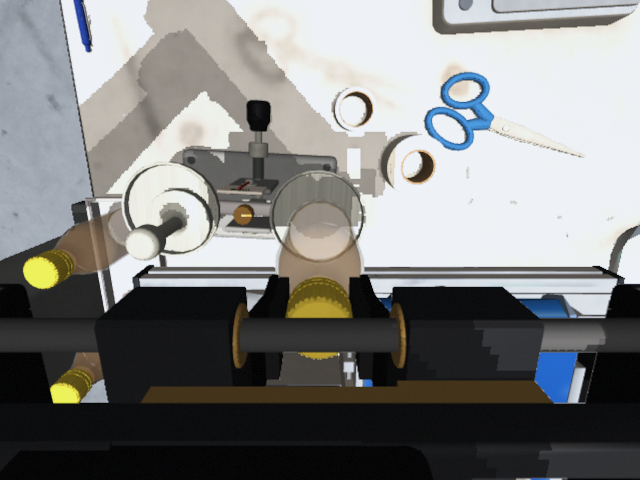

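carry_out(
  steps=[
    [[0,0,-1.5,0,0,0],[0,0,-3,0,0,0],[0,0,-4,0,0,0],[0,0,-4.7,0,0,0],[0,0,-5.1,0,0,0],[0,0,-5.3,0,0,0],[0,0,-5.3,0,0,0],[0,0,-5.3,0,0,0]],
  ],
)

```text
time_s: 39.42
tcp_pos: [0.6276, 0.3274, 0.2575]
ee_rot: [[1.0, 0.002, -0.0], [0.0, 0.001, 1.0], [0.002, -1.0, 0.001]]
wrist_force: [-1.4, -0.1, 2.4]
gripper_width: 0.326
```

carry_out(
  steps=[
    [[0,0,0,0,0,0],[0,0,0,0,0,0],[0,0,0,0,0,0],[0,0,0,0,0,0],[0,0,1,0,0,0],[0,0,4,0,0,0],[0,0.5,7,0,0,0],[0,2,9,0,0,0],[-1,4,10,0,0,0],[-2,6,10,0,0,0],[-4,8,10,0,0,0],[-6.7,9.6,8,0,0,0],[-6.7,9.6,4,0,0,-0.05],[-6.7,9.6,-1,0,0,-0.05],[-6.7,9.6,-6,0,0,-0.05],[-6.7,9.6,-11,0,0,-0.05],[-6.7,9.6,-16,0,0,-0.05],[-6.7,9.6,-20,0,0,-0.05],[-6.7,9.6,-22,0,0,-0.05],[-6.7,9.6,-22,0,0,-0.05]],
  ],
  fingers=0,
)

```text
time_s: 41.92
tcp_pos: [0.5593, 0.4231, 0.0343]
ee_rot: [[0.999, -0.002, 0.049], [-0.049, -0.003, 0.999], [-0.002, -1.0, -0.003]]
wrist_force: [-0.8, -0.6, 0.4]
gripper_width: 0.998
```

carry_out(
  steps=[
    [[0,0,-0.6,0,0,0],[0,0,-1.1,0,0,0],[0,0,-1.1,0,0,0]],
  ],
)

```text
time_s: 42.3
tcp_pos: [0.5605, 0.4233, 0.0255]
ee_rot: [[0.999, 0.0, 0.05], [-0.05, 0.001, 0.999], [0.0, -1.0, 0.001]]
wrist_force: [0.4, -0.5, -0.3]
gripper_width: 0.998
```

```bash
python3 look.py 16
```

```text
42.45 [0.5606099  0.42345763 0.02562025] [317.66880768 309.61451718] [ 0.50353801 -0.38768033  0.31279338] [ 5.02144222e+01  4.00888301e+01 -5.48284951e-01  5.22689633e-03
 -4.93092638e+01  1.26915010e+02] 1.0042648765457196
```

View pics/w16.png

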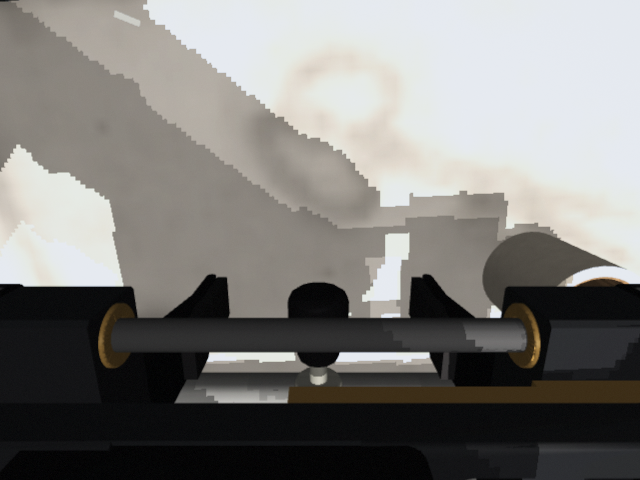

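View pics/j16.png

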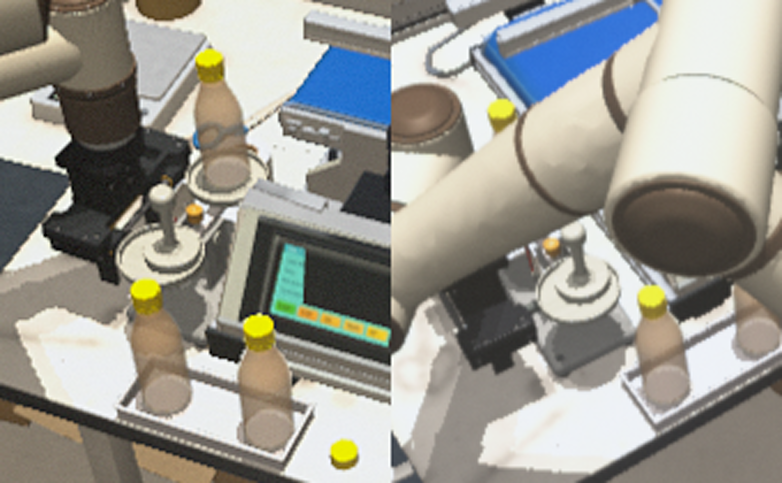

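Run:
```python
from h import *
a=[]
for n in ['d13','d15','d16']: a.append(cv2.imread(f'pics/{n}.png')[170:235,180:245])
for n in ['s14','s15','s16']: a.append(cv2.imread(f'pics/{n}.png')[255:320,185:250])
g=np.vstack([np.hstack(a[:3]),np.hstack(a[3:])])
cv2.imwrite('pics/g16.png',cv2.resize(g,None,fx=4,fy=4,interpolation=cv2.INTER_CUBIC))
```

```text
(no output)
```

View pics/g16.png

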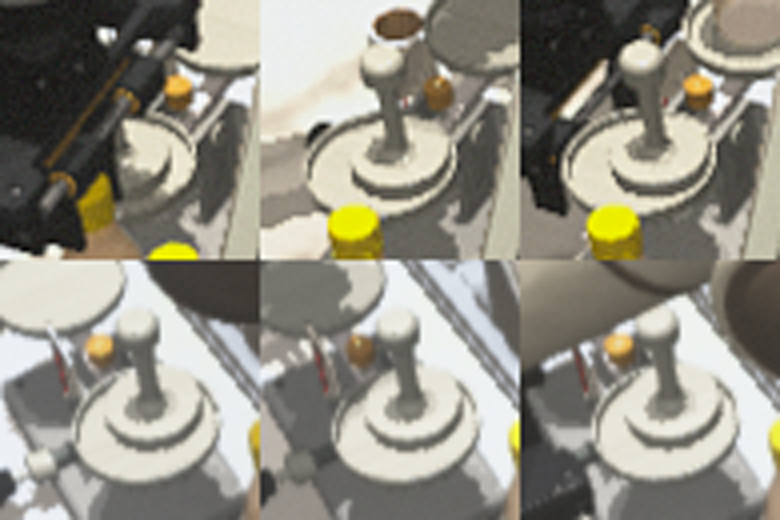

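carry_out(
  steps=[
    [[0,0,0,0,0,0],[0,0,0,0,0,0],[0,0,0,0,0,0],[0,0,0,0,0,0],[0,0,0,0,0,0],[0,0,0,0,0,0],[0,0.3,0,0,0,0],[0,0.7,0,0,0,0],[0,1.1,0,0,0,0],[0.1,1.5,0,0,0,0],[0.1,1.9,0,0,0,0],[0.1,2.2,0,0,0,0],[0.1,2.35,0,0,0,0],[0.1,2.35,0,0,0,0],[0.1,2.35,0,0,0,0],[0.1,2.35,0,0,0,0],[0.1,2.35,0,0,0,0],[0.1,2.35,0,0,0,0],[0.1,2.35,0,0,0,0],[0.1,2.35,0,0,0,0]],
  ],
  fingers=255,
)

```text
time_s: 44.95
tcp_pos: [0.5609, 0.4401, 0.0248]
ee_rot: [[0.999, -0.006, 0.051], [-0.051, -0.012, 0.999], [-0.005, -1.0, -0.013]]
wrist_force: [1.4, -14.4, 5.3]
gripper_width: 0.287
```

```bash
cat > caps.py <<'E'
import sys
from h import *
for n in sys.argv[1:]:
    im=cv2.cvtColor(cv2.imread(f'pics/{n}.png'),cv2.COLOR_BGR2RGB)
    print(n,[c for c,a in yellow({'image':im}) if 220<c[0]<245 and c[1]<160])
E
python3 look.py 17; python3 caps.py d16 d17
```

```text
45.1 [0.56085205 0.44009099 0.02479164] [317.27935784 309.7047192 ] [  0.48682893 -14.36575305   5.50120704] [ 51.15025544  41.27531596   1.75284565   0.23339927 -51.23808455
 125.76201828] 0.29308623052585536
d16 [array([230.4, 125.2])]
d17 [array([230.5, 128.9])]
```

carry_out(
  steps=[
    [[0,0.2,0,0,0,0],[0,0.2,0,0,0,0],[0,0.2,0,0,0,0],[0,0.2,0,0,0,0],[0,0.2,0,0,0,0],[0,0.2,0,0,0,0],[0,0.2,0,0,0,0],[0,0.2,0,0,0,0],[0,0.2,0,0,0,0],[0,0.2,0,0,0,0],[0,0.2,0,0,0,0],[0,0.2,0,0,0,0]],
  ],
)

```text
time_s: 46.6
tcp_pos: [0.5608, 0.4401, 0.0248]
ee_rot: [[0.999, -0.007, 0.052], [-0.052, -0.016, 0.999], [-0.006, -1.0, -0.016]]
wrist_force: [1.4, -18.2, 6.8]
gripper_width: 0.292
```

```bash
python3 look.py 18; python3 caps.py d16 d17 d18
```

```text
46.75 [0.5608063  0.44012785 0.02472341] [317.2760287  309.75197958] [  1.87763145 -17.86994283   7.39086647] [ 51.17768582  41.35740797   1.88821419   0.30130608 -51.49808444
 125.65842874] 0.29103182781656184
d16 [array([230.4, 125.2])]
d17 [array([230.5, 128.9])]
d18 [array([230.4, 129. ])]
```

View pics/j18.png

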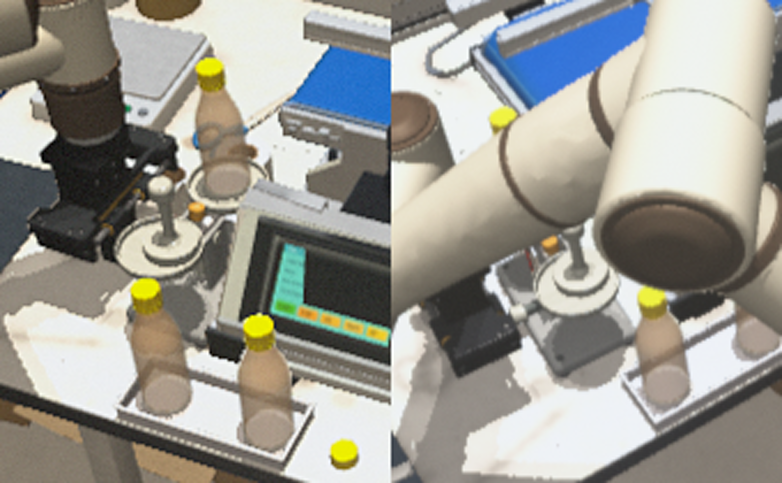

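carry_out(
  steps=[
    [[0,-0.6,0,0,0,0],[0,-1.1,0,0,0,0],[0,-1.6,0,0,0,0],[0,-2,0,0,0,0],[0,-2.3,0,0,0,0],[0,-2.4,0,0,0,0],[0,-2.4,0,0,0,0]],
  ],
)

```text
time_s: 47.62
tcp_pos: [0.5605, 0.4259, 0.025]
ee_rot: [[0.999, -0.001, 0.049], [-0.049, 0.001, 0.999], [-0.001, -1.0, 0.001]]
wrist_force: [-4.9, 0.8, 2.1]
gripper_width: 0.289
```

carry_out(
  steps=[
    [[0,0,0,0,0,0],[0,0,0,0,0,0],[0,0,0,0,0,0],[0,0,0,0,0,0],[0,0,1,0,0,0],[0,0,4,0,0,0],[0,0,9,0,0,0],[0,0,14,0,0,0],[0,0,19,0,0,0],[0,0,24,0,0,0.02],[0,0,28,0,0,0.05],[1,-1.5,30,0,0,0.05],[2.5,-4,30,0,0,0.05],[4.5,-7,30,0,0,0.05],[6.6,-9.7,30,0,0,0.05],[6.6,-9.7,29,0,0,0.05],[6.6,-9.7,29,0,0,0.05]],
  ],
  fingers=0,
)

```text
time_s: 49.75
tcp_pos: [0.6267, 0.3277, 0.3141]
ee_rot: [[1.0, -0.002, 0.0], [-0.0, -0.001, 1.0], [-0.002, -1.0, -0.001]]
wrist_force: [-0.7, 0.8, 1.2]
gripper_width: 1.004
```

```bash
python3 look.py 19;python3 - <<'E'
from h import *
d=cap('wrist');im=d['image'];h=cv2.cvtColor(im,cv2.COLOR_RGB2HSV);m=cv2.inRange(h,(22,170,80),(34,255,255))
n,l,s,c=cv2.connectedComponentsWithStats(m)
print(sense()['tcp_pos'],[(c[i],s[i]) for i in range(1,n) if s[i,4]>100])
E
```

```text
49.9 [0.62687896 0.32870546 0.31541326] [317.65345245 309.00543514] [-0.01399983 -0.03976266  0.58696786] [ 4.07205841e+01  2.86038943e+01  2.19743908e+01  6.23514002e-03
 -8.33467855e+01  1.39354690e+02] 1.0003036068746032
[0.62692965 0.32871219 0.31548346] [(array([315.34854586, 272.27561521]), array([ 291,  244,   50,   57, 2235], dtype=int32)), (array([ 58.15400844, 262.98312236]), array([ 29, 249,  49,  38, 474], dtype=int32))]
```

View pics/w19.png

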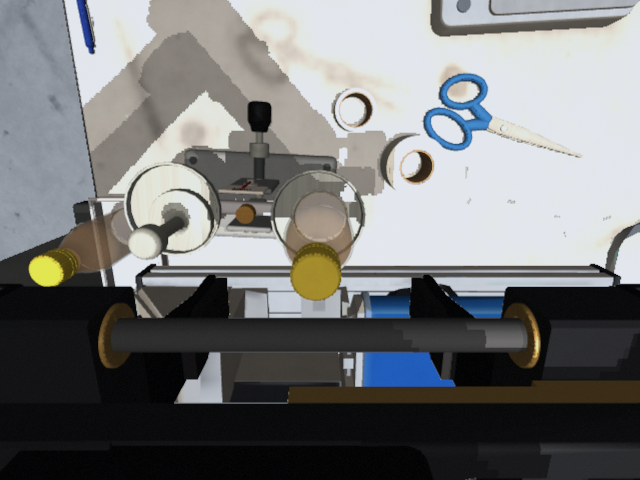

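carry_out(
  steps=[
    [[0,-0.1,-2,0,0,0],[0,-0.1,-4,0,0,0],[0,-0.1,-5.3,0,0,0],[0,-0.1,-5.75,0,0,0],[0,-0.1,-5.75,0,0,0]],
  ],
)

```text
time_s: 50.58
tcp_pos: [0.6275, 0.327, 0.2579]
ee_rot: [[1.0, 0.001, -0.0], [0.0, 0.0, 1.0], [0.001, -1.0, 0.0]]
wrist_force: [0.1, 0.4, 0.1]
gripper_width: 1.001
```

carry_out(
  steps=[
    [[0,0,0,0,0,0],[0,0,0,0,0,0],[0,0,0,0,0,0],[0,0,0,0,0,0],[0,0,0,0,0,0],[0,0,0,0,0,0],[0,0,0,0,0,0]],
  ],
  fingers=255,
)

```text
time_s: 51.45
tcp_pos: [0.6273, 0.3268, 0.2576]
ee_rot: [[1.0, -0.0, -0.0], [0.0, -0.0, 1.0], [-0.0, -1.0, -0.0]]
wrist_force: [-0.4, -0.1, 0.3]
gripper_width: 0.324
```

Run:
```python
from h import *
a=cv2.imread('pics/d19.png')[290:390,370:500]
cv2.imwrite('pics/ot.png',cv2.resize(a,None,fx=6,fy=6,interpolation=cv2.INTER_CUBIC))
a=cv2.imread('pics/s19.png')[200:290,350:470]
cv2.imwrite('pics/ot2.png',cv2.resize(a,None,fx=6,fy=6,interpolation=cv2.INTER_CUBIC))
```

View pics/ot.png

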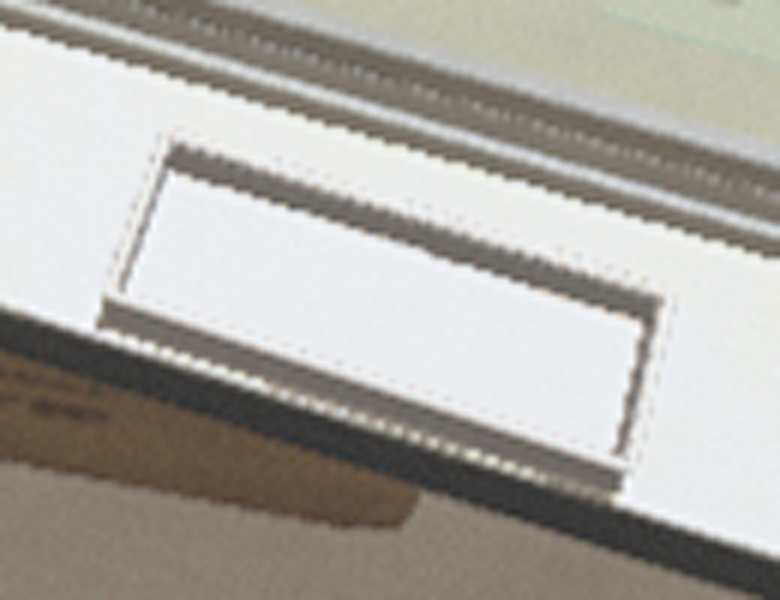

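View pics/ot2.png

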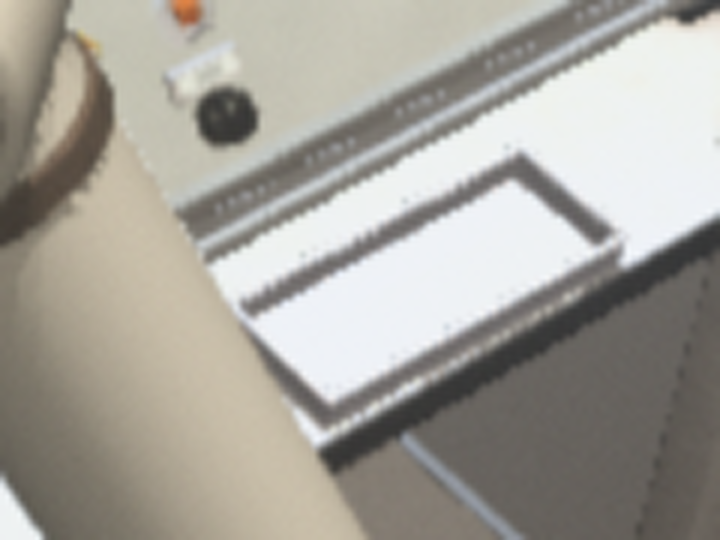

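Run:
```python
from h import *
d=cap('side');e=cap('scene')
f=lambda u,v:((u+.5)/6+370-.5,(v+.5)/6+290-.5)
g=lambda u,v:((u+.5)/6+350-.5,(v+.5)/6+200-.5)
A=dict(BL=(166,140),FL=(105,297),BR=(662,298),FR=(624,468)); B=dict(BL=(240,308),BR=(520,155),FR=(622,238),FL=(328,428))
P={}
for k in A:
    p=onz(d,*f(*A[k]),.02); print(k,p.round(4),end=' ')
    if k in B:
        q=onz(e,*g(*B[k]),.02);x,er=tri(ray(d,*f(*A[k])),ray(e,*g(*B[k])));print(q.round(4),x.round(4),np.round(er[0],4),end='')
    print()
```

```text
BL [ 0.4253 -0.1682  0.02  ] [ 0.4182 -0.1658  0.02  ] [ 0.4227 -0.1681  0.0185] 0.0029
FL [ 0.3504 -0.166   0.02  ] [ 0.3358 -0.1499  0.02  ] [ 0.3542 -0.1644  0.0019] 0.0065
BR [ 0.4226 -0.3559  0.02  ] [ 0.4175 -0.3482  0.02  ] [ 0.4259 -0.3565  0.0114] 0.0023
FR [ 0.3482 -0.3555  0.02  ] [ 0.3457 -0.3486  0.02  ] [ 0.3523 -0.3562  0.0114] 0.0012
```

carry_out(
  steps=[
    [[0,0,1,0,0,0],[0,0,4,0,0,0],[0,0,8,0,0,0],[-0.4,0,11.5,0,0,0],[-2,-0.3,13,0,0,0],[-4.5,-0.8,13,0,0,0],[-8,-1.4,13,0,0,0],[-12,-2.2,13,0,0,0],[-16,-3.2,13,0,0,0],[-19,-4.5,13,0,0,0],[-21,-6.5,13,0,0,0],[-22,-9,13,0,0,0],[-22.5,-12,13,0,0,-0.05],[-22.7,-15.5,13,0,0,-0.1],[-22.7,-19,13,0,0,-0.15],[-22.7,-22.5,13,0,0,-0.2],[-22.7,-26,13,0,0,-0.25],[-22.7,-29,13,0,0,-0.3],[-22.7,-31,13,0,0,-0.35],[-22.7,-32,13,0,0,-0.4]],
  ],
)

```text
time_s: 54.05
tcp_pos: [0.3994, 0.0052, 0.3871]
ee_rot: [[0.919, -0.001, 0.394], [-0.394, 0.0, 0.919], [-0.001, -1.0, -0.0]]
wrist_force: [0.1, 0.4, -3.1]
gripper_width: 0.324
```

```bash
python3 look.py 20
```

```text
54.2 [0.40007716 0.00651404 0.38727422] [317.46567013 307.50457399] [-0.58511828  0.34739579 -4.29781163] [ 2.44495085e+01 -5.34786140e+00 -1.12300703e+01 -2.78625222e-02
 -8.41225424e+01  1.32560885e+02] 0.32393022305699826
```

View pics/d20.png

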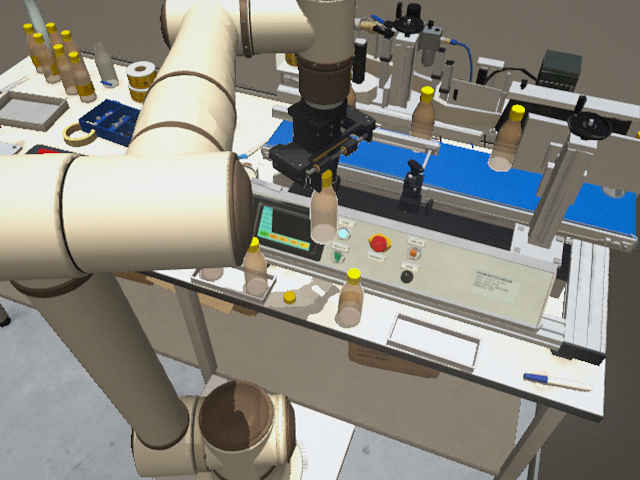

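carry_out(
  steps=[
    [[0,-0.5,0,0,0,-0.05],[0,-2,0,0,0,-0.1],[0,-4.5,0,0,0,-0.15],[-0.2,-7.5,0,0,0,-0.2],[-0.4,-11,0,0,0,-0.27],[-0.6,-14.5,0,0,0,-0.34],[-0.8,-18,0,0,0,-0.41],[-1,-21.5,0,0,0,-0.48],[-1.2,-25,0,0,0,-0.55],[-1.3,-28,0,0,0,-0.62],[-1.3,-30.3,0,0,0,-0.68],[-1.3,-31.6,0,0,0,-0.7],[-1.3,-32,-2,0,0,-0.7],[-1.3,-32,-5.5,0,0,-0.7],[-1.3,-32,-9.5,0,0,-0.7],[-1.3,-32,-13,0,0,-0.7],[-1.3,-32,-16,0,0,-0.7],[-1.3,-32,-18,0,0,-0.7],[-1.3,-32,-18.5,0,0,-0.7],[-1.3,-32,-18.5,0,0,-0.7]],
  ],
)

```text
time_s: 56.7
tcp_pos: [0.388, -0.3131, 0.203]
ee_rot: [[0.455, 0.0, 0.891], [-0.891, -0.0, 0.455], [0.001, -1.0, 0.0]]
wrist_force: [-0.4, -1.2, -3.3]
gripper_width: 0.325
```

```bash
python3 look.py 21
python3 - <<'E'
from h import *
a=cv2.imread('pics/d21.png')[200:400,320:540]
b=cv2.imread('pics/s21.png')[150:350,320:540]
cv2.imwrite('pics/k21.png',cv2.resize(np.hstack([a,b]),None,fx=1.8,fy=1.8,interpolation=cv2.INTER_CUBIC))
E
```

```text
56.85 [ 0.38812203 -0.31339654  0.20367099] [318.39162735 311.73775211] [-0.02272633  0.00622637 -2.95054345] [-2.02275261e+01  1.13306087e+01 -1.98527820e+01  1.73440846e-02
 -5.86843672e+01  1.37221133e+02] 0.3278954437413041
```

View pics/k21.png

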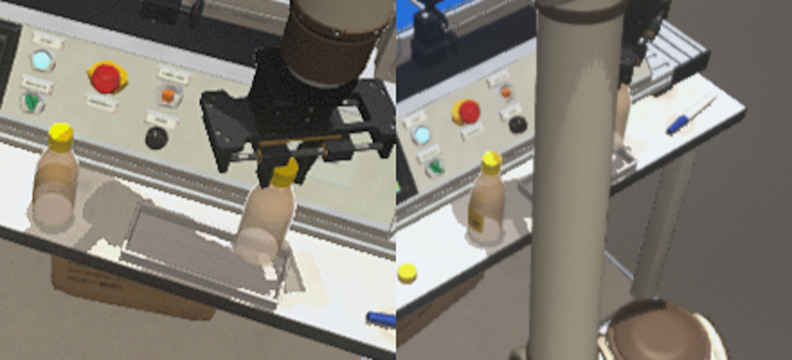

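View pics/w21.png

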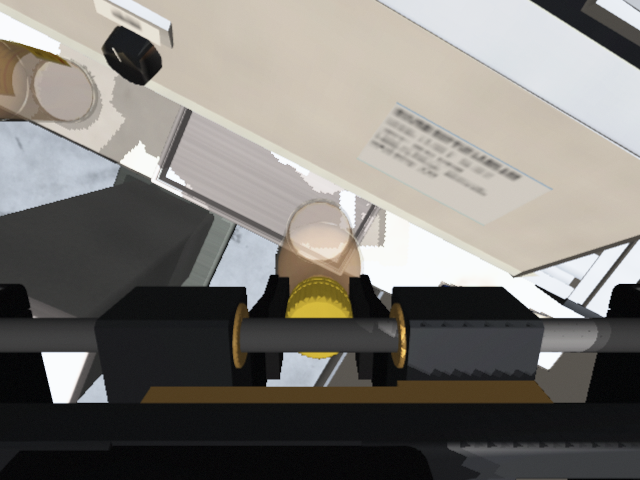

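Run:
```python
from h import *
d=cap('wrist')
print(onz(d,320,231,.0525),[onz(d,u,v,.02).round(4) for u,v in [(187,108),(160,182),(378,207),(330,190)]],sense()['tcp_pos'])
for p in [(.386,-.166,.02),(.424,-.261,.02),(.424,-.356,.02),(.348,-.356,.02),(.348,-.166,.02),(.424,-.166,.02)]: print(p,proj(d,p).round())
```

```text
[ 0.38545907 -0.31682143  0.0525    ] [array([ 0.4226, -0.1714,  0.02  ]), array([ 0.3532, -0.1729,  0.02  ]), array([ 0.422 , -0.3577,  0.02  ]), array([ 0.4159, -0.3115,  0.02  ])] [ 0.38798513 -0.31337797  0.20358843]
(0.386, -0.166, 0.02) [166. 145.]
(0.424, -0.261, 0.02) [283. 156.]
(0.424, -0.356, 0.02) [377. 204.]
(0.348, -0.356, 0.02) [338. 274.]
(0.348, -0.166, 0.02) [151. 184.]
(0.424, -0.166, 0.02) [182. 103.]
```

carry_out(
  steps=[
    [[0,0.1,-1.5,0,0,0],[0,0.2,-3,0,0,0],[0,0.2,-4,0,0,0],[0,0.2,-4.6,0,0,0],[0,0.2,-4.9,0,0,0],[0,0.2,-5.05,0,0,0],[0,0.2,-5.05,0,0,0]],
  ],
)

```text
time_s: 57.78
tcp_pos: [0.3881, -0.3116, 0.1537]
ee_rot: [[0.454, 0.002, 0.891], [-0.891, -0.001, 0.454], [0.002, -1.0, 0.001]]
wrist_force: [-1.1, 2.6, 5.2]
gripper_width: 0.324
```

carry_out(
  steps=[
    [[0,0,0,0,0,0],[0,0,0,0,0,0],[0,0,0,0,0,0],[0,0,0,0,0,0],[0,0,1,0,0,0],[0,0,5,0,0,0],[0,0,10,0,0,0],[0,2,14,0,0,0.1],[0.3,6,15,0,0,0.22],[0.6,11,15,0,0,0.34],[1,16,15,0,0,0.46],[1.3,21,15,0,0,0.58],[1.3,26,15,0,0,0.7],[1,31,15,0,0,0.82],[0.6,36,15,0,0,0.94],[0.3,41,14,0,0,1.06],[0.3,45,12,0,0,1.1],[0.3,47.8,9,0,0,1.1],[0.3,47.8,8,0,0,1.1],[0.3,47.8,8,0,0,1.1]],
  ],
  fingers=0,
)

```text
time_s: 60.28
tcp_pos: [0.3902, 0.1662, 0.2321]
ee_rot: [[1.0, -0.001, -0.0], [0.0, -0.001, 1.0], [-0.001, -1.0, -0.001]]
wrist_force: [0.6, 0.0, -0.1]
gripper_width: 1.001
```

```bash
python3 look.py 22
python3 - <<'E'
from h import *
a=cv2.imread('pics/d22.png')[200:400,320:540]
b=cv2.imread('pics/s22.png')[150:350,320:540]
cv2.imwrite('pics/k22.png',cv2.resize(np.hstack([a,b]),None,fx=1.8,fy=1.8,interpolation=cv2.INTER_CUBIC))
d=cap('wrist');im=d['image'];h=cv2.cvtColor(im,cv2.COLOR_RGB2HSV);m=cv2.inRange(h,(22,170,80),(34,255,255))
n,l,s,c=cv2.connectedComponentsWithStats(m)
print(sense()['tcp_pos'],sense()['ee_rot'].round(3),[(c[i],s[i]) for i in range(1,n) if s[i,4]>100])
E
```

```text
60.425 [0.39097853 0.16638907 0.23328564] [319.06399774 310.62143812] [ 0.05323729  0.76073058 -0.56842867] [ 4.51618731e+01  2.15677972e+00 -2.60582683e+01  2.70653401e-02
 -6.16494673e+01  1.34765613e+02] 1.0007505904410243
[0.39096258 0.16640215 0.23323383] [[ 1.     0.002  0.001]
 [-0.001  0.001  1.   ]
 [ 0.002 -1.     0.001]] [(array([317.66966967,  65.98498498]), array([295,  47,  50,  29, 333], dtype=int32)), (array([314.13087607, 256.73450855]), array([ 292,  231,   45,   54, 1872], dtype=int32))]
```

View pics/k22.png

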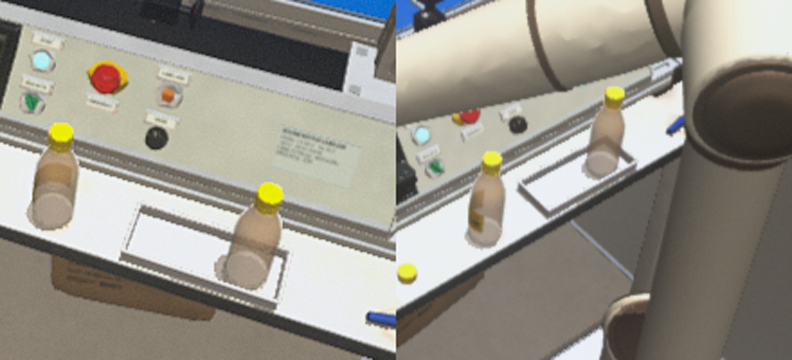

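View pics/w22.png

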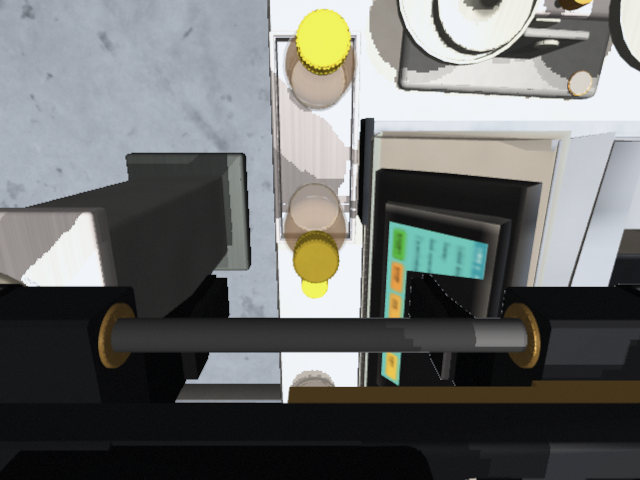

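carry_out(
  steps=[
    [[0,0,0,0,0,0],[0,0,0,0,0,0],[-0.1,0,-1,0,0,0],[-0.1,0,-3.5,0,0,0],[-0.1,0,-6,0,0,0],[-0.1,0,-7.3,0,0,0],[-0.1,0,-7.7,0,0,0],[-0.1,0,-7.7,0,0,0]],
  ],
  fingers=105,
)

```text
time_s: 61.48
tcp_pos: [0.3897, 0.167, 0.1553]
ee_rot: [[1.0, 0.0, -0.0], [0.0, 0.0, 1.0], [0.0, -1.0, 0.0]]
wrist_force: [0.1, -0.4, 0.4]
gripper_width: 0.589
```

carry_out(
  steps=[
    [[0,0,0,0,0,0],[0,0,0,0,0,0],[0,0,0,0,0,0],[0,0,0,0,0,0],[0,0,0,0,0,0],[0,0,0,0,0,0]],
  ],
  fingers=255,
)

```text
time_s: 62.22
tcp_pos: [0.3894, 0.1668, 0.1554]
ee_rot: [[1.0, 0.0, -0.0], [0.0, 0.0, 1.0], [0.0, -1.0, 0.0]]
wrist_force: [-2.3, -0.2, 5.8]
gripper_width: 0.329
```

carry_out(
  steps=[
    [[0,0,1,0,0,0],[0,0,4,0,0,0],[0,0,8,0,0,0],[0,0,12,0,0,0],[0,0.4,16,0,0,0],[0.1,1.5,20,0,0,0],[0.4,3.4,22.5,0,0,0],[1,6,23,0,0,0],[2.2,8.8,23,0,0,0],[4.2,11.4,23,0,0,0],[7.2,13.5,23,0,0,0],[11,14.9,23,0,0,0],[15,15.6,23,0,0,0],[18.8,15.9,23,0,0,0],[21.8,16,23,0,0,0],[23.5,16,22.5,0,0,0],[23.8,16,20.5,0,0,0],[23.8,16,18,0,0,0],[23.8,16,16,0,0,0],[23.8,16,15.5,0,0,0]],
  ],
)

```text
time_s: 64.72
tcp_pos: [0.6266, 0.3264, 0.3066]
ee_rot: [[1.0, -0.005, 0.0], [-0.0, -0.003, 1.0], [-0.005, -1.0, -0.003]]
wrist_force: [0.4, -0.5, -4.4]
gripper_width: 0.323
```

```bash
python3 look.py 23
```

```text
64.875 [0.62761667 0.32687338 0.31015706] [319.74631873 312.58854063] [ 0.38098356 -0.24559769 -3.43822918] [ 4.05696773e+01  2.86626441e+01  2.13477269e+01  1.70615314e-02
 -8.26834177e+01  1.39427607e+02] 0.32199508741884686
```

View pics/w23.png

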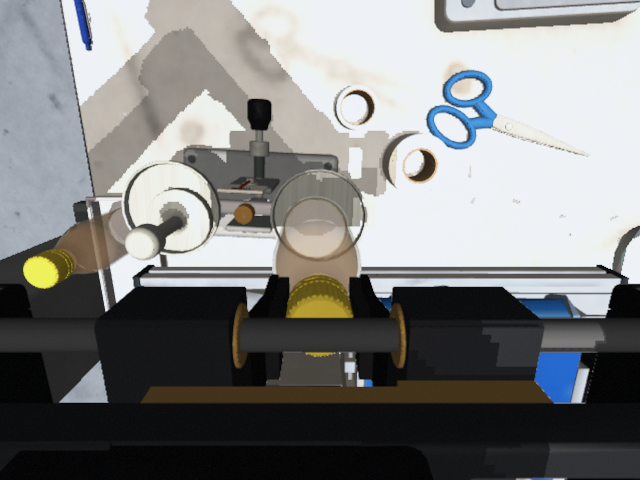

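carry_out(
  steps=[
    [[0,0.1,0,0,0,0],[0,0.2,-1.5,0,0,0],[0,0.2,-3,0,0,0],[0,0.2,-4,0,0,0],[0,0.2,-4.7,0,0,0],[0,0.2,-5.05,0,0,0],[0,0.2,-5.15,0,0,0],[0,0.2,-5.15,0,0,0]],
  ],
)

```text
time_s: 65.88
tcp_pos: [0.6275, 0.3289, 0.2596]
ee_rot: [[1.0, 0.001, -0.0], [0.0, 0.001, 1.0], [0.001, -1.0, 0.001]]
wrist_force: [-1.6, 0.1, -0.9]
gripper_width: 0.328
```

carry_out(
  steps=[
    [[0,0,-0.1,0,0,0],[0,0,-0.15,0,0,0],[0,0,-0.15,0,0,0]],
  ],
)

```text
time_s: 66.25
tcp_pos: [0.6277, 0.3289, 0.2586]
ee_rot: [[1.0, 0.002, -0.0], [0.0, 0.001, 1.0], [0.002, -1.0, 0.001]]
wrist_force: [-3.1, -0.8, 4.9]
gripper_width: 0.326
```

carry_out(
  steps=[
    [[0,0,0,0,0,0],[0,0,0,0,0,0],[0,0,0,0,0,0],[0,0,0,0,0,0],[0,0,1,0,0,0],[0,0,4,0,0,0],[0,0.5,7,0,0,0],[0,2,9,0,0,0],[-1,4,10,0,0,0],[-2,6,10,0,0,0],[-4,8,10,0,0,0],[-6.7,9.5,8,0,0,0],[-6.7,9.5,4,0,0,-0.05],[-6.7,9.5,-1,0,0,-0.05],[-6.7,9.5,-6,0,0,-0.05],[-6.7,9.5,-11,0,0,-0.05],[-6.7,9.5,-16,0,0,-0.05],[-6.7,9.5,-20,0,0,-0.05],[-6.7,9.5,-22,0,0,-0.05],[-6.7,9.5,-22.5,0,0,-0.05]],
  ],
  fingers=0,
)

```text
time_s: 68.75
tcp_pos: [0.5595, 0.4238, 0.0306]
ee_rot: [[0.999, -0.002, 0.049], [-0.049, -0.002, 0.999], [-0.001, -1.0, -0.002]]
wrist_force: [0.2, -0.0, 1.0]
gripper_width: 0.999
```

carry_out(
  steps=[
    [[0,0,-0.6,0,0,0],[0,0,-0.8,0,0,0],[0,0,-0.8,0,0,0]],
  ],
)

```text
time_s: 69.12
tcp_pos: [0.5608, 0.4242, 0.0251]
ee_rot: [[0.999, 0.001, 0.05], [-0.05, 0.001, 0.999], [0.001, -1.0, 0.001]]
wrist_force: [-0.1, -0.3, 0.1]
gripper_width: 1.0
```

```bash
python3 look.py 24
```

```text
69.275 [0.5606555  0.42400899 0.02477847] [317.16155276 309.70641848] [0.56074839 0.43976692 0.23264636] [ 5.02405812e+01  4.01678730e+01 -5.29545591e-01  3.87766162e-03
 -4.92340988e+01  1.26888611e+02] 0.9984295418947778
```

View pics/j24.png

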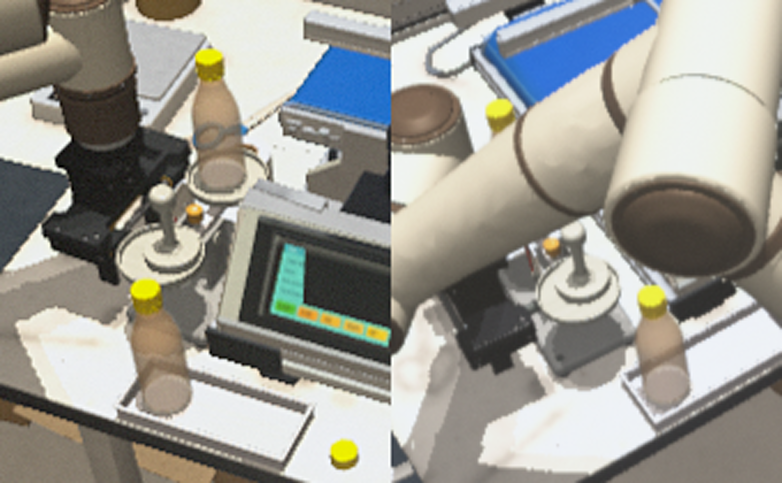

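View pics/w24.png

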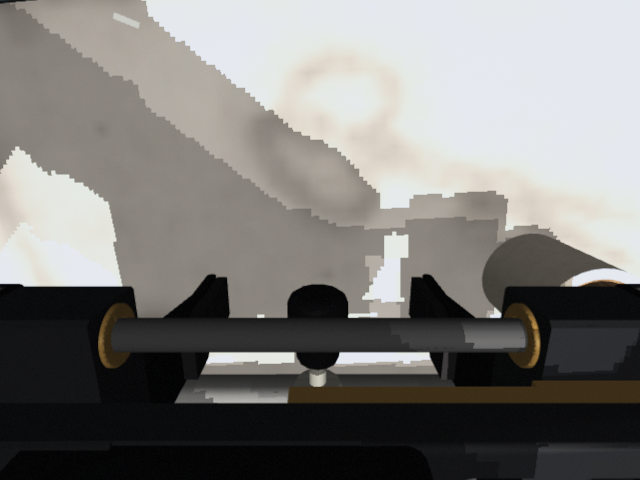

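carry_out(
  steps=[
    [[0,0,0,0,0,0],[0,0,0,0,0,0],[0,0,0,0,0,0],[0,0,0,0,0,0],[0,0,0,0,0,0],[0,0,0,0,0,0],[0,0.3,0,0,0,0],[0,0.7,0,0,0,0],[0,1.1,0,0,0,0],[0.1,1.5,0,0,0,0],[0.1,1.9,0,0,0,0],[0.1,2.2,0,0,0,0],[0.1,2.45,0,0,0,0],[0.1,2.45,0,0,0,0],[0.1,2.45,0,0,0,0],[0.1,2.45,0,0,0,0],[0.1,2.45,0,0,0,0],[0.1,2.45,0,0,0,0],[0.1,2.45,0,0,0,0],[0.1,2.45,0,0,0,0]],
  ],
  fingers=255,
)

```text
time_s: 71.78
tcp_pos: [0.5609, 0.4406, 0.0238]
ee_rot: [[0.999, -0.007, 0.052], [-0.052, -0.014, 0.999], [-0.006, -1.0, -0.014]]
wrist_force: [0.6, -16.9, 6.5]
gripper_width: 0.286
```

```bash
python3 look.py 25; python3 caps.py d24 d25
```

```text
71.925 [0.56087163 0.44060422 0.02377591] [317.3430929  309.81007678] [  2.21606042 -16.52230676   6.09294053] [ 51.18599618  41.40495573   1.83899115   0.26514912 -51.29277982
 125.68283794] 0.2870971429271448
d24 [array([230.2, 124.6])]
d25 [array([230.3, 128.4])]
```

Bottle 3 also drops; I'll hold it to confirm.

carry_out(
  steps=[
    [[0,0.1,0,0,0,0],[0,0.1,0,0,0,0],[0,0.1,0,0,0,0],[0,0.1,0,0,0,0],[0,0.1,0,0,0,0],[0,0.1,0,0,0,0],[0,0.1,0,0,0,0],[0,0.1,0,0,0,0],[0,0.1,0,0,0,0],[0,0.1,0,0,0,0],[0,0.1,0,0,0,0],[0,0.1,0,0,0,0]],
  ],
)

```text
time_s: 73.42
tcp_pos: [0.5608, 0.4406, 0.0237]
ee_rot: [[0.999, -0.007, 0.052], [-0.052, -0.016, 0.999], [-0.007, -1.0, -0.016]]
wrist_force: [2.3, -17.7, 5.7]
gripper_width: 0.287
```

```bash
python3 look.py 26; python3 caps.py d24 d25 d26
```

```text
73.575 [0.56086597 0.44062096 0.0237065 ] [317.38302336 309.80035814] [  1.49193095 -17.95480472   6.73605645] [ 51.19872004  41.45026798   1.90940874   0.29971908 -51.42377943
 125.63348342] 0.282388956905477
d24 [array([230.2, 124.6])]
d25 [array([230.3, 128.4])]
d26 [array([230.3, 128.4])]
```

View pics/j26.png

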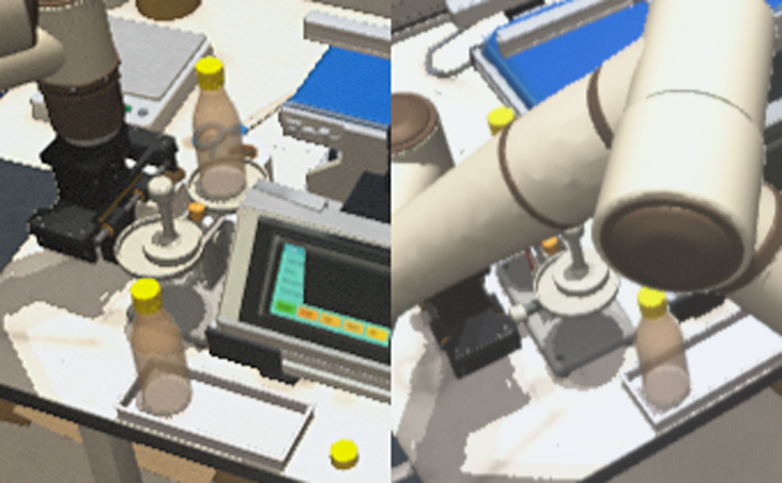

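carry_out(
  steps=[
    [[0,-0.6,0,0,0,0],[0,-1.1,0,0,0,0],[0,-1.6,0,0,0,0],[0,-2,0,0,0,0],[0,-2.3,0,0,0,0],[0,-2.4,0,0,0,0],[0,-2.4,0,0,0,0]],
  ],
)

```text
time_s: 74.45
tcp_pos: [0.5605, 0.4264, 0.0239]
ee_rot: [[0.999, -0.001, 0.049], [-0.049, 0.001, 0.999], [-0.001, -1.0, 0.001]]
wrist_force: [-6.2, -0.7, 1.5]
gripper_width: 0.288
```

carry_out(
  steps=[
    [[0,0,0,0,0,0],[0,0,0,0,0,0],[0,0,0,0,0,0],[0,0,0,0,0,0],[0,0,1,0,0,0],[0,0,4,0,0,0],[0,0,9,0,0,0],[0,0,14,0,0,0],[0,0,19,0,0,0],[0,0,24,0,0,0.02],[0,0,28,0,0,0.05],[1,-1.5,30,0,0,0.05],[2.5,-4,30,0,0,0.05],[4.5,-7,30,0,0,0.05],[6.6,-9.7,30,0,0,0.05],[6.6,-9.7,29,0,0,0.05],[6.6,-9.7,29,0,0,0.05]],
  ],
  fingers=0,
)

```text
time_s: 76.58
tcp_pos: [0.6268, 0.3282, 0.3131]
ee_rot: [[1.0, -0.002, 0.0], [-0.0, -0.001, 1.0], [-0.002, -1.0, -0.001]]
wrist_force: [-1.3, 0.5, -0.4]
gripper_width: 0.997
```

```bash
python3 look.py 27
```

```text
76.725 [0.62689152 0.32917673 0.31439738] [317.6679983 309.0570127] [-0.05532192  1.13237038  0.02054198] [ 4.07498202e+01  2.86437196e+01  2.19007790e+01  6.83140822e-03
 -8.32357327e+01  1.39324138e+02] 0.9993035911133129
```

View pics/w27.png

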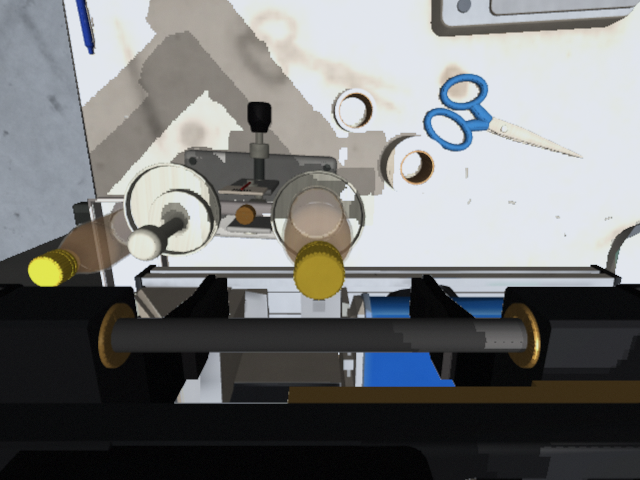

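carry_out(
  steps=[
    [[0,0,-2,0,0,0],[0,0,-4,0,0,0],[0,0,-5.3,0,0,0],[0,0,-5.65,0,0,0],[0,0,-5.65,0,0,0]],
  ],
)

```text
time_s: 77.35
tcp_pos: [0.6275, 0.3286, 0.2581]
ee_rot: [[1.0, 0.001, -0.0], [0.0, 0.0, 1.0], [0.001, -1.0, 0.0]]
wrist_force: [-0.6, 0.2, 0.6]
gripper_width: 1.003
```

carry_out(
  steps=[
    [[0,0,0,0,0,0],[0,0,0,0,0,0],[0,0,0,0,0,0],[0,0,0,0,0,0],[0,0,0,0,0,0],[0,0,0,0,0,0],[0,0,0,0,0,0]],
  ],
  fingers=255,
)

```text
time_s: 78.22
tcp_pos: [0.6269, 0.3282, 0.2574]
ee_rot: [[1.0, -0.001, 0.0], [-0.0, -0.001, 1.0], [-0.001, -1.0, -0.001]]
wrist_force: [-0.6, 0.1, -0.4]
gripper_width: 0.324
```

carry_out(
  steps=[
    [[0,0,1,0,0,0],[0,0,4,0,0,0],[0,0,8,0,0,0],[-0.4,0,11.5,0,0,0],[-2,-0.3,13,0,0,0],[-4.5,-0.8,13,0,0,0],[-8,-1.4,13,0,0,0],[-12,-2.2,13,0,0,0],[-16,-3.2,13,0,0,0],[-19,-4.5,13,0,0,0],[-21,-6.5,13,0,0,0],[-22,-9,13,0,0,0],[-22.5,-12,13,0,0,-0.05],[-22.7,-15.5,13,0,0,-0.1],[-22.7,-19,13,0,0,-0.15],[-22.7,-22.5,13,0,0,-0.2],[-22.7,-26,13,0,0,-0.25],[-22.7,-29,13,0,0,-0.3],[-22.7,-31,13,0,0,-0.35],[-22.7,-32,13,0,0,-0.4]],
  ],
)

```text
time_s: 80.72
tcp_pos: [0.3994, 0.0067, 0.3871]
ee_rot: [[0.919, -0.001, 0.394], [-0.394, 0.0, 0.919], [-0.001, -1.0, -0.0]]
wrist_force: [-0.4, 0.1, -3.5]
gripper_width: 0.325
```

carry_out(
  steps=[
    [[0,-0.5,0,0,0,-0.05],[0,-1.7,0,0,0,-0.1],[0,-3.5,0,0,0,-0.17],[-0.2,-6,0,0,0,-0.24],[-0.4,-9,0,0,0,-0.31],[-0.6,-12,0,0,0,-0.38],[-0.8,-15,0,0,0,-0.45],[-1,-18,0,0,0,-0.52],[-1.2,-20.2,0,0,0,-0.59],[-1.2,-21.5,0,0,0,-0.66],[-1.2,-22.2,0,0,0,-0.7],[-1.2,-22.2,-2,0,0,-0.7],[-1.2,-22.2,-5.5,0,0,-0.7],[-1.2,-22.2,-9.5,0,0,-0.7],[-1.2,-22.2,-13,0,0,-0.7],[-1.2,-22.2,-16,0,0,-0.7],[-1.2,-22.2,-18,0,0,-0.7],[-1.2,-22.2,-18.5,0,0,-0.7],[-1.2,-22.2,-18.5,0,0,-0.7]],
  ],
)

```text
time_s: 83.1
tcp_pos: [0.3888, -0.2138, 0.203]
ee_rot: [[0.454, 0.0, 0.891], [-0.891, -0.0, 0.454], [0.001, -1.0, 0.0]]
wrist_force: [0.4, 0.1, -3.9]
gripper_width: 0.329
```

```bash
cat > look2.py <<'E'
import sys
from h import *
t=sys.argv[1]
a=cv2.imread('pics/d%s.png'%t)[200:400,320:540]
b=cv2.imread('pics/s%s.png'%t)[150:350,320:540]
cv2.imwrite('pics/k%s.png'%t,cv2.resize(np.hstack([a,b]),None,fx=1.8,fy=1.8,interpolation=cv2.INTER_CUBIC))
E
python3 look.py 28; python3 look2.py 28
```

```text
83.25 [ 0.38912202 -0.21385219  0.20362826] [318.09656411 311.10463838] [-0.60641384  0.36939833 -4.26821737] [-7.68711597e+00  5.86054396e+00 -2.66183472e+01  1.86318739e-02
 -5.73847075e+01  1.24659770e+02] 0.32379905634802497
```

View pics/k28.png

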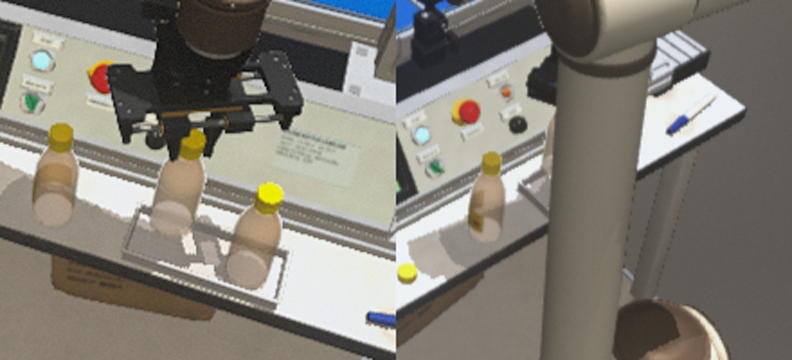

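View pics/w28.png

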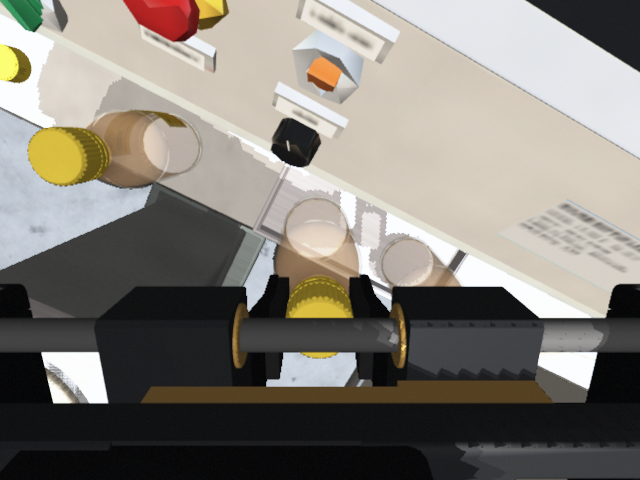

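Run:
```python
from h import *
d=cap('wrist');print(onz(d,316,229,.0525),onz(d,285,168,.02),onz(d,408,260,.003),onz(d,407,264,.003))
```

```text
[ 0.38650258 -0.21342233  0.0525    ] [ 0.41612591 -0.16740427  0.02      ] [ 0.38806754 -0.31530956  0.003     ] [ 0.38396443 -0.31659429  0.003     ]
```

Shift a further 8 mm away from the end wall and set down.

carry_out(
  steps=[
    [[0,-0.4,-1.5,0,0,0],[0,-0.7,-3,0,0,0],[0,-0.8,-4,0,0,0],[0,-0.8,-4.6,0,0,0],[0,-0.8,-4.9,0,0,0],[0,-0.8,-5.05,0,0,0],[0,-0.8,-5.05,0,0,0]],
  ],
)

```text
time_s: 84.18
tcp_pos: [0.3893, -0.2219, 0.1536]
ee_rot: [[0.454, 0.002, 0.891], [-0.891, -0.001, 0.454], [0.002, -1.0, 0.002]]
wrist_force: [-1.4, 0.9, 4.5]
gripper_width: 0.324
```

carry_out(
  steps=[
    [[0,0,0,0,0,0],[0,0,0,0,0,0],[0,0,0,0,0,0],[0,0,1,0,0,0],[0,0,5,0,0,0],[0,0,10,0,0,0],[0,2,14,0,0,0.1],[0.3,6,16,0,0,0.22],[0.6,11,16,0,0,0.34],[1,16,16,0,0,0.46],[1.3,21,16,0,0,0.58],[1.3,26,16,0,0,0.7],[1,31,16,0,0,0.82],[1.5,36,16,0,0,0.94],[2.5,41,16,0,0,1.06],[4.5,46,16,0,0,1.1],[7,51,15,0,0,1.1],[10,54.5,13,0,0,1.1],[10,54.5,12,0,0,1.1],[10,54.5,12,0,0,1.1]],
  ],
  fingers=80,
)

```text
time_s: 86.68
tcp_pos: [0.4879, 0.3227, 0.2712]
ee_rot: [[1.0, -0.002, 0.0], [-0.0, -0.002, 1.0], [-0.002, -1.0, -0.002]]
wrist_force: [0.6, 0.4, -0.4]
gripper_width: 0.687
```

```bash
python3 look.py 29; python3 look2.py 29
```

```text
86.825 [0.48834109 0.32269169 0.27376589] [318.38506102 312.37286366] [0.25403515 0.58299613 0.0947831 ] [ 4.93122635e+01  1.67519934e+01 -1.96687292e+00  2.52448738e-02
 -7.11393666e+01  1.30660987e+02] 0.6863019742209593
```

View pics/k29.png

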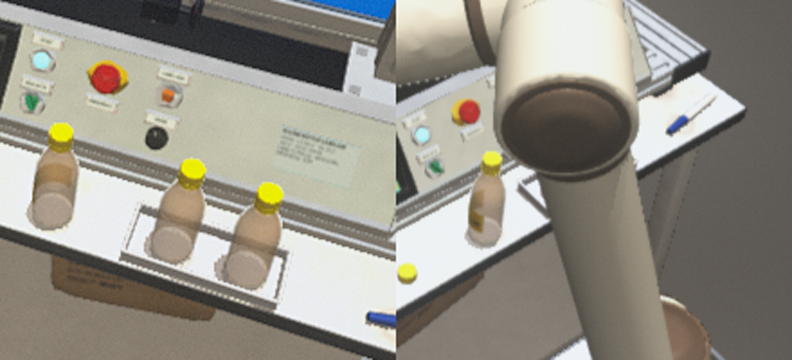

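View pics/w29.png

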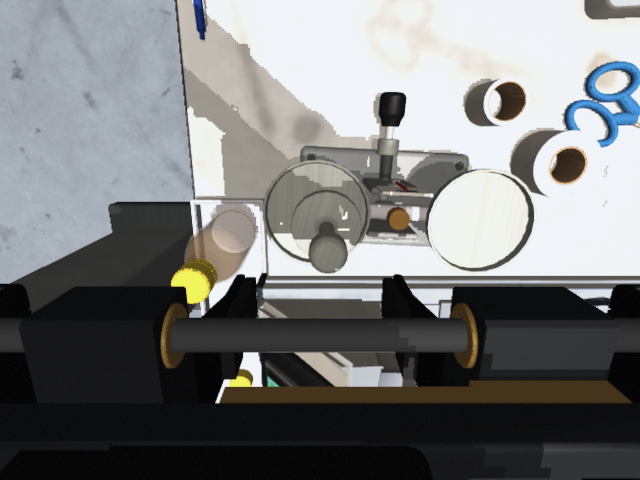

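View pics/j29.png

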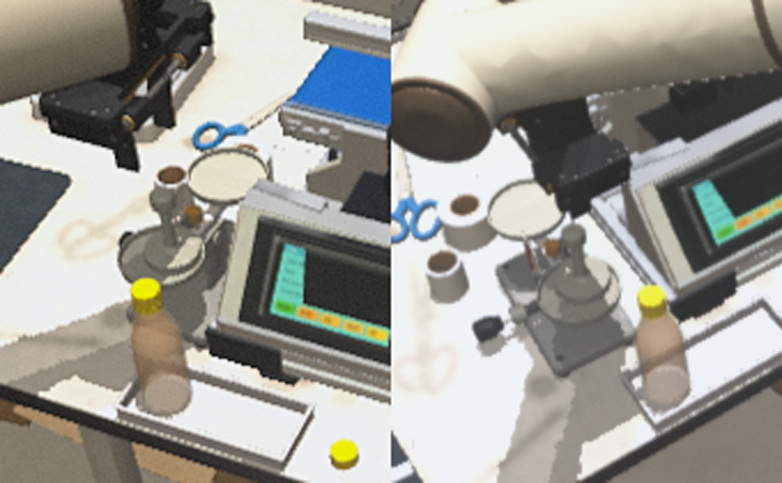

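Run:
```python
from h import *
d=cap('wrist');e=cap('scene');s=cap('side')
print(sense()['tcp_pos'],onz(d,328,250,.19),onz(d,327,222,.12),onz(d,317,212,.115))
sp=lambda u,v:((u+.5)/2.3+140-.5,(v+.5)/2.3+170-.5); ss=lambda u,v:((u+.5)/2.3+140-.5,(v+.5)/2.3+100-.5)
x,er=tri(ray(e,*sp(575-391,236)),ray(s,*ss(162,199)),ray(d,328,250));print(x,er)
```

```text
[0.48830379 0.32290679 0.27354639] [0.49524591 0.32317429 0.19      ] [0.49627349 0.3251772  0.12      ] [0.48788336 0.33266352 0.115     ]
[0.49501435 0.32133823 0.18392555] [np.float64(0.002557338778768096), np.float64(0.0022316756119675754), np.float64(0.00042696036186234114)]
```

carry_out(
  steps=[
    [[0.7,0,-2.5,0,0,0],[0.7,0,-5,0,0,0],[0.7,0,-7.5,0,0,0],[0.7,0,-8.8,0,0,0],[0.7,0,-9.2,0,0,0],[0.7,0,-9.2,0,0,0]],
  ],
)

```text
time_s: 87.72
tcp_pos: [0.4957, 0.3236, 0.1808]
ee_rot: [[1.0, 0.001, -0.0], [0.0, 0.001, 1.0], [0.001, -1.0, 0.001]]
wrist_force: [0.2, -0.0, -0.4]
gripper_width: 0.684
```

carry_out(
  steps=[
    [[0,0,0,0,0,0],[0,0,0,0,0,0],[0,0,0,0,0,0],[0,0,0,0,0,0],[0,0,0,0,0,0],[0,0,0,0,0,0],[0,0,0,0,0,0]],
  ],
  fingers=255,
)

```text
time_s: 88.6
tcp_pos: [0.4951, 0.3233, 0.1801]
ee_rot: [[1.0, -0.0, -0.0], [0.0, -0.0, 1.0], [-0.0, -1.0, -0.0]]
wrist_force: [-2.0, -0.2, 0.7]
gripper_width: 0.284
```

```bash
python3 look.py 30
```

```text
88.75 [0.49516188 0.32327178 0.18009873] [317.46775391 309.65974139] [-2.60105734  0.09221423  1.65208229] [ 4.88121026e+01  2.13874380e+01 -9.10181900e+00 -1.09701666e-02
 -5.95312509e+01  1.31198233e+02] 0.2859534653844578
```

View pics/w30.png

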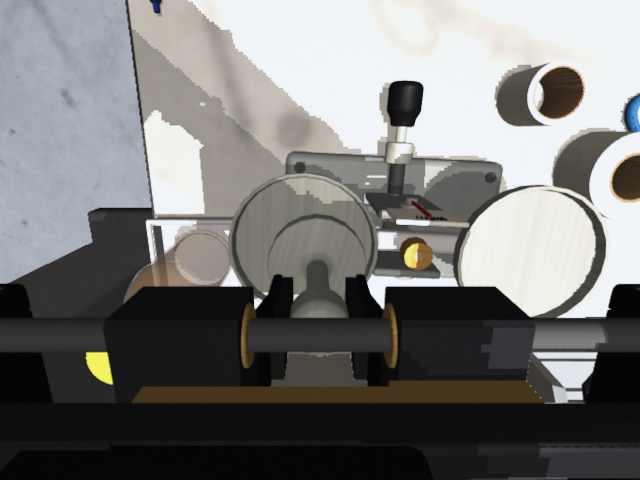

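carry_out(
  steps=[
    [[0,0,1,0,0,0],[0,0,3,0,0,0],[-0.3,0.5,4.8,0,0,0],[-1.2,2,5,0,0,0],[-2.5,4.3,5,0,0,0],[-4,6.8,5,0,0,0],[-5.3,8.9,5,0,0,0],[-5.8,9.7,4,0,0,0],[-5.8,9.7,1,0,0,0],[-5.8,9.7,-3,0,0,0],[-5.8,9.7,-6.5,0,0,0],[-5.8,9.7,-8.7,0,0,0],[-5.8,9.7,-9.7,0,0,0],[-5.8,9.7,-10.2,0,0,0],[-5.8,9.7,-10.4,0,0,0],[-5.8,9.7,-10.4,0,0,0]],
  ],
)

```text
time_s: 90.75
tcp_pos: [0.4377, 0.4207, 0.0768]
ee_rot: [[1.0, 0.001, -0.0], [0.0, 0.001, 1.0], [0.001, -1.0, 0.001]]
wrist_force: [-0.3, 0.2, -2.7]
gripper_width: 0.283
```

```bash
python3 look.py 31
```

```text
90.9 [0.43761625 0.42062426 0.07679794] [317.29917224 309.79435234] [ 0.43055956 -0.09111338 -2.764289  ] [ 5.91318939e+01  2.90532190e+01 -1.34847687e+01  5.65091983e-03
 -4.73767823e+01  1.20865316e+02] 0.2797059545351808
```

View pics/w31.png

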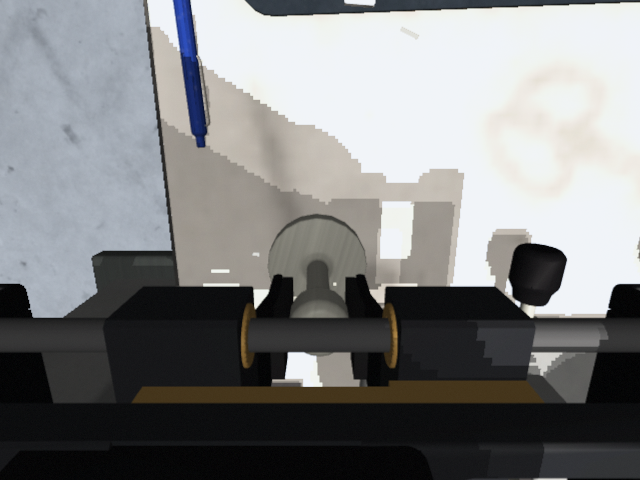

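carry_out(
  steps=[
    [[0,0,-0.15,0,0,0],[0,0,-0.25,0,0,0],[0,0,-0.3,0,0,0],[0,0,-0.3,0,0,0]],
  ],
)

```text
time_s: 91.4
tcp_pos: [0.4374, 0.4206, 0.0738]
ee_rot: [[1.0, 0.001, -0.0], [0.0, 0.001, 1.0], [0.001, -1.0, 0.001]]
wrist_force: [-2.7, -1.1, 2.1]
gripper_width: 0.285
```

Touching the table; release and back away upward.

carry_out(
  steps=[
    [[0,0,0,0,0,0],[0,0,0,0,0,0],[0,0,0,0,0,0],[0,0,0,0,0,0],[0,0,1,0,0,0],[0,0,4,0,0,0],[0,0,8,0,0,0],[0,0,13,0,0,0],[0,0,18,0,0,0],[0,0,23,0,0,0],[0,0,28,0,0,0],[0,-2,31,0,0,0],[0,-5,32.5,0,0,0],[0,-8,32.5,0,0,0],[0,-9,32.5,0,0,0],[0,-9,32.5,0,0,0]],
  ],
  fingers=80,
)

```text
time_s: 93.4
tcp_pos: [0.4374, 0.3299, 0.3986]
ee_rot: [[1.0, 0.001, 0.001], [-0.001, 0.001, 1.0], [0.001, -1.0, 0.001]]
wrist_force: [0.1, 0.0, -1.0]
gripper_width: 0.68
```

```bash
python3 look.py 32; python3 look2.py 32
python3 - <<'E'
from h import *
a=cv2.imread('pics/d32.png')[100:400,140:540];b=cv2.imread('pics/d0.png') if 0 else None
cv2.imwrite('pics/f32.png',cv2.resize(a,None,fx=2,fy=2,interpolation=cv2.INTER_CUBIC))
E
```

```text
93.55 [0.43739738 0.33100883 0.39759096] [317.43697003 306.4526491 ] [ 0.3826432   0.50743731 -0.13544759] [ 5.40510820e+01  1.06007533e+01  7.09558149e+00 -6.33726603e-03
 -8.65312677e+01  1.25976920e+02] 0.6859854034004221
```

View pics/f32.png

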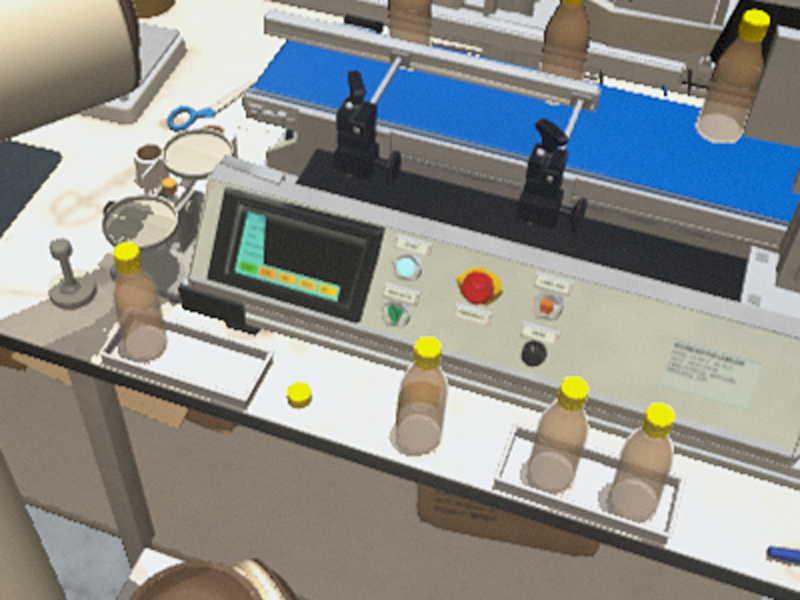

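View pics/w32.png

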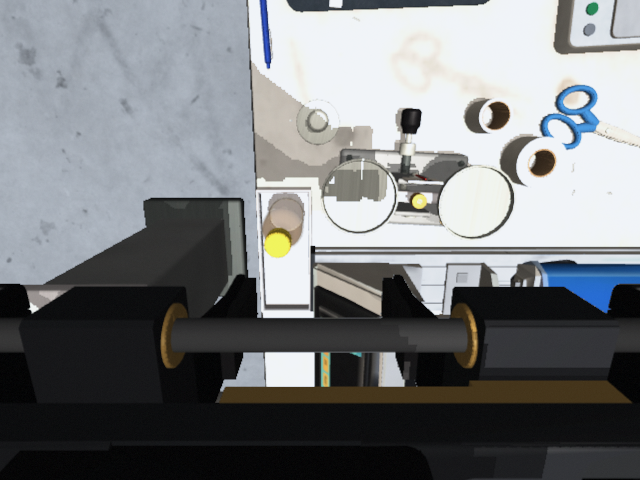

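View pics/j32.png

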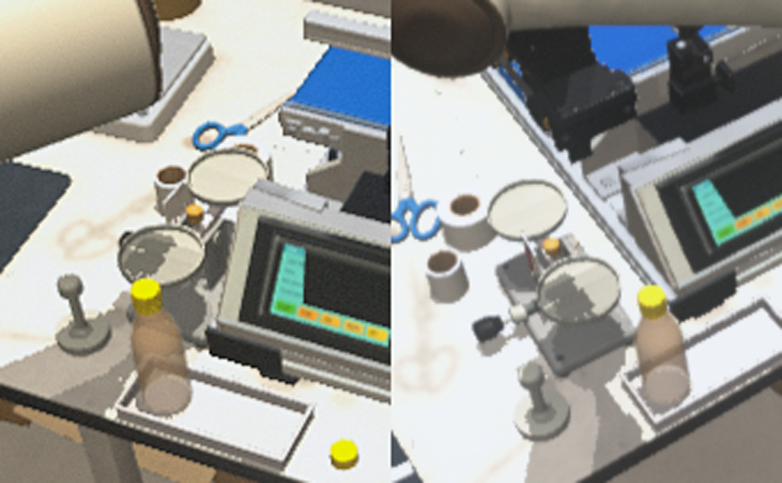

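Run:
```python
from h import *
d=cap('side');print([c for c,a in yellow(d) if c[1]>200], sense()['joint_velocities'].round(1))
print(ticket.finish_job())
```

```text
[array([202.8, 225.5]), array([353.6, 273.5]), array([426.7, 293.8]), array([289.1, 296. ]), array([469.6, 307.3])] [ 0.   0.1 -0.  -0.   0.1  0. ]
the job is handed in; nothing more can be done
None
```

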